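Bed the sharpening stone on its spacer bars

ROBOT

A 6-joint arm with a two-finger parallel gripper is mounted at the origin on the work surface. World frame = base frame: x ahead of the robot, y to its left, z up, the work surface at z = 0. Lengths are in m, angles in rad, forces in N, time in s.
With the tool pointing down it reaches from about 0.35 to 0.8 m from the base axis. Payload 7.3 kg.
Tool frame: the origin (TCP) lies at the very end of the fingers, on their centre line; the grasp point (between the pads) lies 19 mm behind it; x points along the fingers, z is the direction in which the jaws open and shut, and the axes are right-handed (so a half turn about x gives the same grasp; the last joint's range is limited). The gripper opens to 85 mm and grips with 20 to 120 N. Pads are 22 mm wide; open, the fingers measure 114 mm over their backs; the gripper's body (76 mm by 85 mm) begins 54 mm behind the grasp point. The pads swing forward as they close: fully open they stand 13 mm farther back than shut.
Start: joints at [-1.45, 0.342, 1.524, -0, 1.275, -0.146], TCP at [0.138, -0.506, 0.231] pointing down, gripper open.
Joint ranges: [-2.53, 2.53], [-0.77, 2.02], [0.04, 2.7], [-1, 4.14], [0.28, 2.66], [-3.11, 3.11]. Speed limits (rad/s): [2.57, 2.57, 3.14, 3.14, 3.14, 3.14].

INTERFACE

Orientations are given as [roll, pitch, yaw] about the fixed x, y, z axes, in that order (R = Rz(yaw) Ry(pitch) Rx(roll)).
In Python, from plant import observe, imaging, job_done gives the robot as it stands.
- The arm moves only by the tool play_rows, never from a script. Its argument "rows" is a list of rows, each an object of numbers: "tx", "ty", "tz": the shift along the world's x, y, z in cm; "ax", "ay", "az": the turn, a rotation vector about the world's x, y, z in rad; "fingers": the opening, from 0 (shut) to 1 (fully open). A call has 1 to 20 rows; each row is the pose to reach, as a shift and turn from the pose commanded when the call began; what a row does not reach only later rows make up. A row lasts 1/10 s, in which the tool goes at most 50 mm and 8.59 degrees, less where a joint would pass 70% of its speed; a pose out of reach is approached as far as the arm can. A call with a gripper value outside its range is refused whole. The fingers move at their own pace and stop on an object; "force" is the grip in N (left out, the last holds). Time passes only in rows, so rows that repeat a pose let the fingers close. It gives the time, the measured TCP pose, the force and the opening at its end, in the units of the state.
- observe(): the state, without advancing time (a new reading comes with each control period).
- imaging.capture(name): name is "scene" or "top"; returns the picture (400x640x3 uint8, blue, green, red); there is no depth.
- imaging.camera_params(name): a dict with "fx", "fy", "cx", "cy" (pixels), "D" ([k1, k2, p1, p2, k3] as OpenCV has them; the pictures are not rectified), "R" (3x3) and "t" (3): a world point X has camera coordinates R X + t. Camera axes: x right, y down, z forward; pixel columns grow to the right and rows downward; lengths in m; the calibration is good to about 2 mm. A picture is of the moment at which its call begins. camera_params takes no time and is no camera call.
- job_done(): hands the job in, once; it reports no verdict.
The state is a dict: "time": time; "joint_pos": joint angles; "joint_vel": joint speeds; "joint_torque": joint torques, N m; "tool_pos": TCP position; "orientation": TCP orientation; "wrist_force": force on the tool from outside, world axes, zero at the start; "torque": the same for the moment, N m; "gripper_width": finger opening in m.
Only numpy, scipy, OpenCV 4.12 (cv2) and the standard library are available. Lean on these libraries where they do the work, as an engineer would, in place of code of your own. Each camera call takes 0.05 s, during which the arm holds its last target.

TASK

The stone for sharpening the scissors is gripped in its small vise but sits too high and crooked, so the two spacer bars under its ends are still loose. Tap or press the stone down from above, gently so that it does not crack, at one end and the other until both its feet bear firmly on the bars and neither bar slides any more (it need not end level). Then prove it with a light, steady push on the front end of the left bar and after that of the right bar, which must hold; leave the bars where they lie, disturb nothing else, and let go.

Things in the scene. Friction and masses are not known exactly. Their poses are not given: they have to be found in the camera images.
- vise: Small grey vise fixed to the table, at another place and yaw each time. Two jaws, each 22 mm thick, 70 mm long (y), 56 mm high, outer faces 45.5 mm before and behind the centre, grip the stone. Beside them lie two steel bed plates, tops 12 mm above the table. Origin on the table midway between the jaws; x points away from the robot to the screw (out to 140 mm), y along the stone to the left, z up.
- stone: Two-tone grey stone, 44 (x) x 180 (y) x 30 mm high, 0.45 to 0.7 kg. Origin: centre of its underside; axes as the vise's. Jaw friction holds it: it only goes up and down and rocks end to end (about x), and stays where left. Under each end is a round screw foot over the bar, sticking out 0.5 to 9 mm, not known and not the same. Starts 2 to 18 mm too high. Over 30 N cracks it.
- stone_left (a point): Point on the stone's top face above the left foot and bar, 68 mm left (+y) of its middle. Bedded, it is 58 to 68 mm above the table. About 5 N here rocks this end down; 8 N at the middle lowers the whole stone. Pushes of 15 to 22 N here and at the right end in turn, done twice, then one at the middle, bed it; jaw friction then keeps it pressing on the bars.
- stone_right (a point): Point on the stone's top face above the right bar, 68 mm right (-y) of its middle.
- bar_left: Loose aluminium spacer bar, 130 mm long (its x), 14 mm wide, 16 mm high, lying on the bed plate crosswise under the left end of the stone, sticking out some 43 mm before and behind it. Origin at the centre of its underside; its front end, nearest the robot, is 65 mm along its -x. Once bedded, a steady push of 1 to 2 N along +x on that end does not move it; loose, it slides at under 1 N.
- bar_right: The same bar under the right end (-y) of the stone.
- tint_bowl: Bystander: black plastic bowl, 110 mm across, 50 mm high; origin at the centre of its underside.
- small_bowl: Bystander: small white bowl, 64 mm across, 35 mm high; origin at the centre of its underside.
- bottle: Bystander: white bottle with black cap, 52 mm across, 110 mm high; origin at the centre of its underside.
Things that resemble listed ones, but are neither listed nor needed, are in the scene too. What is shaped like the bar_right but brown is not meant.

How it is judged:
By the outcome, as a careful person would: the job done as asked, in the order asked, and still so for the second after the job is handed in, with the robot touching nothing.
It also fails if it takes over 72 s, if anything falls off the work surface, if the arm or the gripper's body presses on something with over 40 N, if the wrist force passes 120 N, or if a joint passes its speed limit or range.

## Working session

There is one attempt and no reset: what is moved stays moved. The work goes in short steps, Python scripts to look and compute and a tool call to move; the robot and the scene stay as the last step left them, time stands still between calls to the robot, and variables do not carry over. Pictures are saved under pics/ and viewed, and the job is handed in when it is done.

Besides the shell and the picture viewer there is one more tool, called after ">>>" as name(argument=value, ...), one argument or row to a line, values as JSON. play_rows: Moves the arm, as the interface text tells. Its arguments: {"type":"object","properties":{"rows":{"type":"array","items":{"type":"object","properties":{"tx":{"type":"number"},"ty":{"type":"number"},"tz":{"type":"number"},"ax":{"type":"number"},"ay":{"type":"number"},"az":{"type":"number"},"fingers":{"type":"number"}}}},"force":{"type":"number"}},"required":["rows"]}

```bash
ls; mkdir -p pics; python3 - <<'E'
from plant import observe, imaging
import cv2
for n in ("scene","top"):
    cv2.imwrite(f"pics/{n}0.png",imaging.capture(n)); p=imaging.camera_params(n); print(n,p)
print(observe())
E
```

```text
pics
scene {'fx': 382.31187542222585, 'fy': 382.31187542222585, 'cx': 315.8154430937751, 'cy': 199.46701465413068, 'D': array([-0.05108644,  0.        ,  0.        ,  0.        ,  0.        ]), 'R': array([[ 0.55470575,  0.83202652,  0.00577914],
       [ 0.46709908, -0.30564844, -0.82969722],
       [-0.68856371,  0.46293725, -0.55818377]]), 't': array([-0.36362245, -0.22439453,  1.5388541 ])}
top {'fx': 453.62188189035476, 'fy': 453.62188189035476, 'cx': 322.2041180593535, 'cy': 194.48589319388074, 'D': array([-0.02534544,  0.        ,  0.        ,  0.        ,  0.        ]), 'R': array([[ 0.0172203 , -0.99955583, -0.02432308],
       [-0.99432227, -0.01456512, -0.10540913],
       [ 0.10500804,  0.02600016, -0.99413143]]), 't': array([0.0104234 , 0.62954865, 1.05503822])}
{'time': 0.1, 'joint_pos': array([-1.45003100e+00,  3.42664459e-01,  1.52490174e+00, -9.75355653e-07,
        1.27539970e+00, -1.45992437e-01]), 'joint_vel': array([ 0.00055862, -0.0016403 , -0.00348669,  0.00040999,  0.00017858,
        0.00092625]), 'joint_torque': array([ 2.18212022e-03, -4.34446728e+01, -2.46489447e+01, -8.71218617e-05,
        4.61528063e-03,  3.77094281e-06]), 'tool_pos': array([ 0.13837542, -0.50607518,  0.23069643]), 'orientation': array([2.99627943, 1.56942308, 1.69224115]), 'wrist_force': array([-0.34691119, -1.07006548,  0.20033271]), 'torque': array([ 0.06307367,  0.02708346, -0.00088166]), 'gripper_width': 0.08512701613188724}
```

View pics/scene0.png

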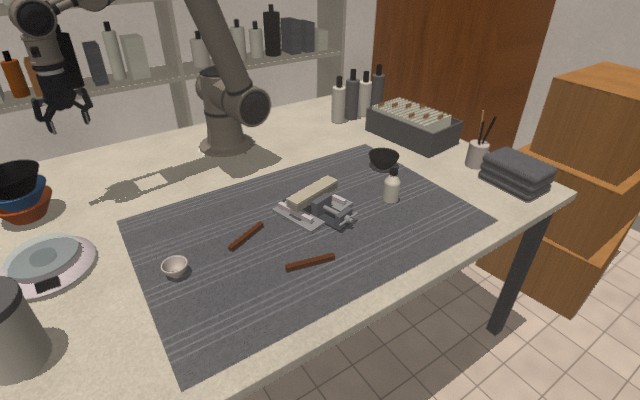

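View pics/top0.png

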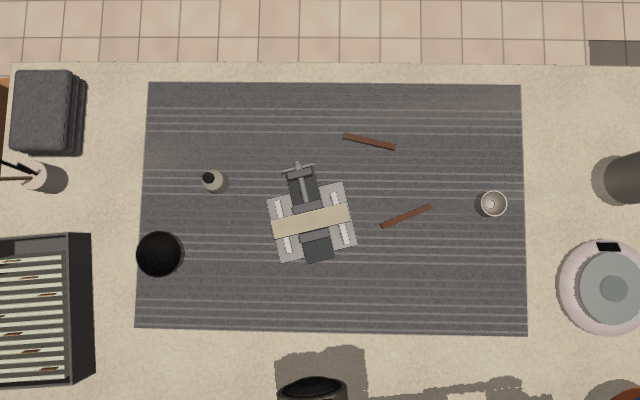

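```bash
python3 - <<'E'
import cv2
a=cv2.imread("pics/top0.png");cv2.imwrite("pics/top0c.png",cv2.resize(a[90:240,240:440],None,fx=4,fy=4,interpolation=cv2.INTER_CUBIC))
a=cv2.imread("pics/scene0.png");cv2.imwrite("pics/scene0c.png",cv2.resize(a[110:260,260:460],None,fx=4,fy=4,interpolation=cv2.INTER_CUBIC))
E
python3 - <<'E'
import cv2
a=cv2.imread("pics/top0.png");cv2.imwrite("pics/top0c.png",cv2.resize(a[155:275,250:370],None,fx=5,fy=5,interpolation=cv2.INTER_CUBIC))
a=cv2.imread("pics/scene0.png");cv2.imwrite("pics/scene0c.png",cv2.resize(a[170:240,265:365],None,fx=8,fy=8,interpolation=cv2.INTER_CUBIC))
E
```

```text
(no output)
```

View pics/top0c.png

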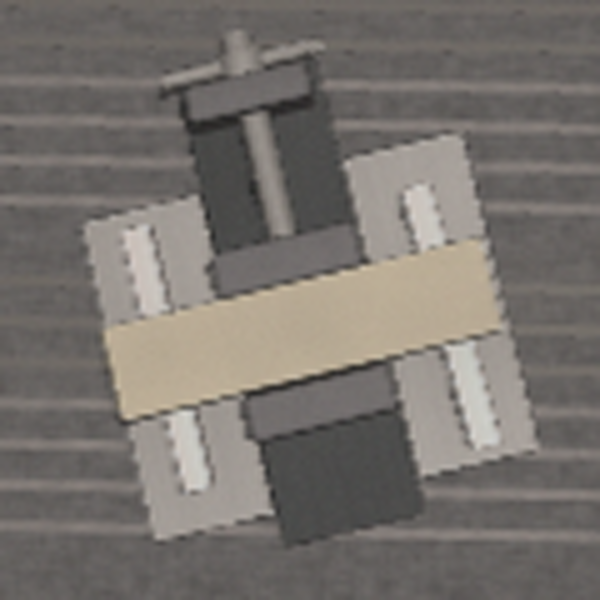

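View pics/scene0c.png

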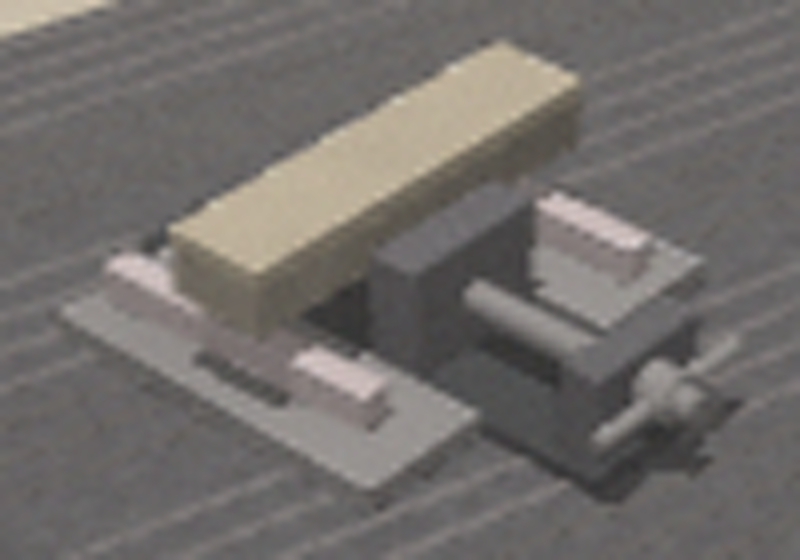

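```bash
cat > h.py <<'E'
import numpy as np, cv2
from plant import imaging
def ray(n,p):
    c=imaging.camera_params(n);K=np.array([[c['fx'],0,c['cx']],[0,c['fy'],c['cy']],[0,0,1]])
    u=cv2.undistortPoints(np.array([[p]],float),K,c['D'])[0,0]
    R=c['R'];return -R.T@c['t'],R.T@np.array([u[0],u[1],1])
def at(n,p,z):
    o,d=ray(n,p);return o+d*(z-o[2])/d[2]
def tri(pt,ps):
    A=[];b=[]
    rs=[ray('top',pt),ray('scene',ps)]
    M=np.zeros((3,3));v=np.zeros(3)
    for o,d in rs:
        d=d/np.linalg.norm(d);P=np.eye(3)-np.outer(d,d);M+=P;v+=P@o
    X=np.linalg.solve(M,v)
    e=[np.linalg.norm(np.cross(X-o,d/np.linalg.norm(d))) for o,d in rs]
    return X,e[0]
def un(p,s,ox,oy): return ((p[0]+.5)/s-.5+ox,(p[1]+.5)/s-.5+oy)
def proj(n,X):
    c=imaging.camera_params(n);K=np.array([[c['fx'],0,c['cx']],[0,c['fy'],c['cy']],[0,0,1]])
    return cv2.projectPoints(np.array(X,float).reshape(-1,3),cv2.Rodrigues(c['R'])[0],c['t'],K,c['D'])[0][:,0]
E
python3 - <<'E'
from h import *
T=lambda p:un(p,5,250,155); S=lambda p:un(p,8,265,170)
C={'LB':((107,330),(580,80)),'RB':((482,238),(260,275)),'RF':((503,330),(170,232)),'LF':((125,418),(502,40))}
P={}
for k,(a,b) in C.items():
    X,e=tri(T(a),S(b));P[k]=X;print(k,X.round(4),round(e,4))
print('len',np.linalg.norm(P['LB']-P['RB']),np.linalg.norm(P['LF']-P['RF']),'w',np.linalg.norm(P['LB']-P['LF']),np.linalg.norm(P['RB']-P['RF']))
print('c',sum(P.values())/4)
d=P['LB']+P['LF']-P['RB']-P['RF'];print('yaw deg',np.degrees(np.arctan2(-d[0],d[1])))
for n,p in dict(Lf=(196,492),Lb=(135,228),Rf=(486,447),Rb=(417,186)).items(): print('bar',n,at('top',T(p),.028).round(4))
for n,p in dict(Lb=(620,232),Lb_r=(650,243),Rb=(345,375),Rf=(128,258)).items(): print('barS',n,at('scene',S(p),.028).round(4))
# plates z .012
for n,p in dict(Lof=(155,540),Lob=(84,222),Rof=(538,449),Rob=(463,135)).items(): print('plate',n,at('top',T(p),.012).round(4))
# jaws top z .056
for n,p in dict(fl=(262,438),fr=(396,407)).items(): print('jawfront',n,at('top',T(p),.056).round(4))
E
```

```text
LB [0.5637 0.1379 0.0697] 0.0012
RB [ 0.6092 -0.0344  0.07  ] 0.0017
RF [ 0.5665 -0.0452  0.0682] 0.001
LF [0.5236 0.1287 0.0708] 0.0017
len 0.17814925966110082 0.17915370521552165 w 0.0411443671274414 0.04401002164442007
c [0.56572868 0.04677596 0.06967366]
yaw deg 14.332817615190041
bar Lf [0.4884 0.0978 0.028 ]
bar Lb [0.6144 0.1305 0.028 ]
bar Rf [ 0.5122 -0.04    0.028 ]
bar Rb [ 0.6368 -0.0053  0.028 ]
barS Lb [0.6078 0.1277 0.028 ]
barS Lb_r [0.62   0.1327 0.028 ]
barS Rb [ 0.6274 -0.0092  0.028 ]
barS Rf [ 0.5207 -0.0375  0.028 ]
plate Lof [0.4646 0.1187 0.012 ]
plate Lob [0.6184 0.1577 0.012 ]
plate Rof [ 0.5116 -0.0656  0.012 ]
plate Rob [ 0.664  -0.0275  0.012 ]
jawfront fl [0.5146 0.065  0.056 ]
jawfront fr [0.53   0.0028 0.056 ]
```

```bash
python3 - <<'E'
from h import *
from scipy.spatial.transform import Rotation as Ro
from plant import observe
s=observe();R=Ro.from_euler('xyz',s['orientation']).as_matrix();print(R.round(3))
y=0.2513;e=np.array([-np.sin(y),np.cos(y),0])
for zz in (e,-e):
    x=np.array([0,0,-1.]);W=np.c_[x,np.cross(zz,x),zz];print((Ro.from_matrix(W@R.T)).as_rotvec().round(3))
c=np.array([.5657,.0468,.07])
for n,k in (('L',.068),('R',-.068)): print(n,(c+k*e).round(4))
print(s['joint_pos'])
E
```

```text
[[-0.     0.965  0.264]
 [ 0.001  0.264 -0.965]
 [-1.     0.    -0.001]]
[ 0.000e+00 -2.000e-03  3.126e+00]
[-0.001 -0.    -0.015]
L [0.5488 0.1127 0.07  ]
R [ 0.5826 -0.0191  0.07  ]
[-1.45003100e+00  3.42664459e-01  1.52490174e+00 -9.75355653e-07
  1.27539970e+00 -1.45992437e-01]
```

>>> play_rows(
  rows=[
    {"tx": 1, "ty": 1.5, "tz": 0, "az": 0, "fingers": 0},
    {"tx": 3, "ty": 4.5, "fingers": 0},
    {"tx": 5.5, "ty": 8, "fingers": 0},
    {"tx": 8, "ty": 12, "fingers": 0},
    {"tx": 10.6, "ty": 16, "fingers": 0},
    {"tx": 13.3, "ty": 20, "fingers": 0},
    {"tx": 16, "ty": 24, "fingers": 0},
    {"tx": 18.6, "ty": 28, "fingers": 0},
    {"tx": 21.2, "ty": 32, "fingers": 0},
    {"tx": 24, "ty": 36, "fingers": 0},
    {"tx": 26.5, "ty": 40, "fingers": 0},
    {"tx": 29.2, "ty": 44, "fingers": 0},
    {"tx": 32, "ty": 48, "fingers": 0},
    {"tx": 34.5, "ty": 52, "fingers": 0},
    {"tx": 37, "ty": 55.7, "fingers": 0},
    {"tx": 39, "ty": 58.7, "az": -0.01, "fingers": 0},
    {"tx": 40.2, "ty": 60.6, "az": -0.015, "fingers": 0},
    {"tx": 41.05, "ty": 61.88, "az": -0.015, "fingers": 0},
    {"tx": 41.05, "ty": 61.88, "az": -0.015, "fingers": 0},
    {"tx": 41.05, "ty": 61.88, "az": -0.015, "fingers": 0},
  ],
)

```text
invalid input at $.rows[0]: expected keys tx, ty, tz, ax, ay, az, fingers
```

>>> play_rows(
  rows=[
    {"tx": 1, "ty": 1.5, "tz": 0, "ax": 0, "ay": 0, "az": 0, "fingers": 0},
    {"tx": 3, "ty": 4.5, "tz": 0, "ax": 0, "ay": 0, "az": 0, "fingers": 0},
    {"tx": 5.5, "ty": 8, "tz": 0, "ax": 0, "ay": 0, "az": 0, "fingers": 0},
    {"tx": 8, "ty": 12, "tz": 0, "ax": 0, "ay": 0, "az": 0, "fingers": 0},
    {"tx": 10.6, "ty": 16, "tz": 0, "ax": 0, "ay": 0, "az": 0, "fingers": 0},
    {"tx": 13.3, "ty": 20, "tz": 0, "ax": 0, "ay": 0, "az": 0, "fingers": 0},
    {"tx": 16, "ty": 24, "tz": 0, "ax": 0, "ay": 0, "az": 0, "fingers": 0},
    {"tx": 18.6, "ty": 28, "tz": 0, "ax": 0, "ay": 0, "az": 0, "fingers": 0},
    {"tx": 21.2, "ty": 32, "tz": 0, "ax": 0, "ay": 0, "az": 0, "fingers": 0},
    {"tx": 24, "ty": 36, "tz": 0, "ax": 0, "ay": 0, "az": 0, "fingers": 0},
    {"tx": 26.5, "ty": 40, "tz": 0, "ax": 0, "ay": 0, "az": 0, "fingers": 0},
    {"tx": 29.2, "ty": 44, "tz": 0, "ax": 0, "ay": 0, "az": 0, "fingers": 0},
    {"tx": 32, "ty": 48, "tz": 0, "ax": 0, "ay": 0, "az": 0, "fingers": 0},
    {"tx": 34.5, "ty": 52, "tz": 0, "ax": 0, "ay": 0, "az": 0, "fingers": 0},
    {"tx": 37, "ty": 55.7, "tz": 0, "ax": 0, "ay": 0, "az": -0.01, "fingers": 0},
    {"tx": 39, "ty": 58.7, "tz": 0, "ax": 0, "ay": 0, "az": -0.015, "fingers": 0},
    {"tx": 40.4, "ty": 60.9, "tz": 0, "ax": 0, "ay": 0, "az": -0.015, "fingers": 0},
    {"tx": 41.05, "ty": 61.9, "tz": 0, "ax": 0, "ay": 0, "az": -0.015, "fingers": 0},
    {"tx": 41.05, "ty": 61.9, "tz": 0, "ax": 0, "ay": 0, "az": -0.015, "fingers": 0},
    {"tx": 41.05, "ty": 61.9, "tz": 0, "ax": 0, "ay": 0, "az": -0.015, "fingers": 0},
  ],
  force=60,
)

```text
time: 2.1
tool_pos: [0.5484, 0.1117, 0.2311]
orientation: [-1.253, 1.57, -2.572]
wrist_force: [-0.3, 0.0, 0.3]
gripper_width: 0.0001
```

>>> play_rows(
  rows=[
    {"tx": 0, "ty": 0.1, "tz": -2, "ax": 0, "ay": 0, "az": 0, "fingers": 0},
    {"tx": 0, "ty": 0.1, "tz": -5, "ax": 0, "ay": 0, "az": 0, "fingers": 0},
    {"tx": 0, "ty": 0.1, "tz": -8.5, "ax": 0, "ay": 0, "az": 0, "fingers": 0},
    {"tx": 0, "ty": 0.1, "tz": -11.5, "ax": 0, "ay": 0, "az": 0, "fingers": 0},
    {"tx": 0, "ty": 0.1, "tz": -13.5, "ax": 0, "ay": 0, "az": 0, "fingers": 0},
    {"tx": 0, "ty": 0.1, "tz": -14.5, "ax": 0, "ay": 0, "az": 0, "fingers": 0},
    {"tx": 0, "ty": 0.1, "tz": -15, "ax": 0, "ay": 0, "az": 0, "fingers": 0},
    {"tx": 0, "ty": 0.1, "tz": -15, "ax": 0, "ay": 0, "az": 0, "fingers": 0},
    {"tx": 0, "ty": 0.1, "tz": -15, "ax": 0, "ay": 0, "az": 0, "fingers": 0},
  ],
)

```text
time: 3.0
tool_pos: [0.5496, 0.1133, 0.0825]
orientation: [1.316, 1.569, -0.003]
wrist_force: [-0.1, 0.1, 0.3]
gripper_width: -0.0003
```

```bash
python3 - <<'E'
from plant import observe, imaging
import cv2
a=imaging.capture("scene");cv2.imwrite("pics/s1.png",cv2.resize(a[120:240,255:375],None,fx=5,fy=5,interpolation=cv2.INTER_CUBIC))
print(observe())
E
```

```text
{'time': 3.05, 'joint_pos': array([ 6.71078619e-02,  5.63144659e-01,  1.61528407e+00, -1.70745745e-04,
        9.60963304e-01,  1.38630195e+00]), 'joint_vel': array([ 0.00327816,  0.00247406,  0.00133177,  0.00015275, -0.00241004,
        0.00092831]), 'joint_torque': array([-1.10444238e-01, -4.95158815e+01, -1.98958880e+01, -5.82591296e-03,
        2.68478798e-03, -1.66755661e-03]), 'tool_pos': array([0.54965624, 0.1134701 , 0.0825338 ]), 'orientation': array([1.32268618, 1.56859126, 0.00358973]), 'wrist_force': array([ 0.24185597, -0.76799674, -0.1039669 ]), 'torque': array([-0.02450151, -0.02520607,  0.04608978]), 'gripper_width': -0.0001968338074980111}
```

View pics/s1.png

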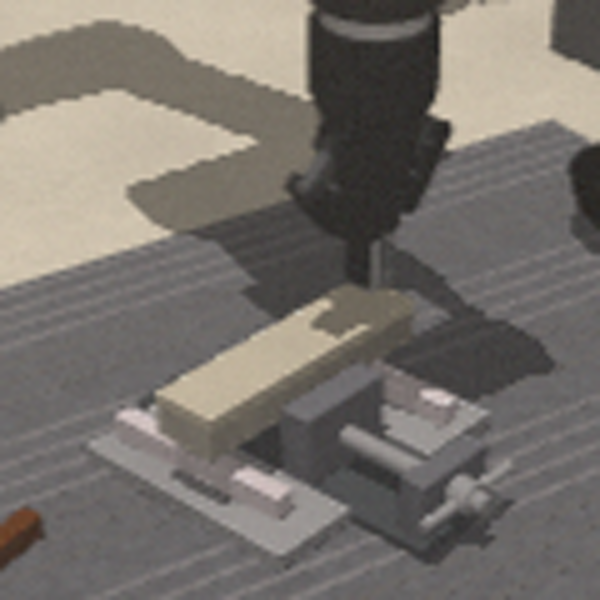

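>>> play_rows(
  rows=[
    {"tx": 0, "ty": 0, "tz": -0.3, "ax": 0, "ay": 0, "az": 0, "fingers": 0},
    {"tx": 0, "ty": 0, "tz": -0.6, "ax": 0, "ay": 0, "az": 0, "fingers": 0},
    {"tx": 0, "ty": 0, "tz": -0.8, "ax": 0, "ay": 0, "az": 0, "fingers": 0},
    {"tx": 0, "ty": 0, "tz": -0.9, "ax": 0, "ay": 0, "az": 0, "fingers": 0},
    {"tx": 0, "ty": 0, "tz": -1.0, "ax": 0, "ay": 0, "az": 0, "fingers": 0},
  ],
)

```text
time: 3.55
tool_pos: [0.5489, 0.1136, 0.0714]
orientation: [-0.927, 1.571, -2.245]
wrist_force: [-0.9, 0.4, 2.6]
gripper_width: 0.0001
```

>>> play_rows(
  rows=[
    {"tx": 0, "ty": 0, "tz": -0.05, "ax": 0, "ay": 0, "az": 0, "fingers": 0},
    {"tx": 0, "ty": 0, "tz": -0.1, "ax": 0, "ay": 0, "az": 0, "fingers": 0},
  ],
)

```text
time: 3.75
tool_pos: [0.5489, 0.1136, 0.0704]
orientation: [-1.424, 1.571, -2.742]
wrist_force: [-1.5, -0.1, 2.1]
gripper_width: -0.0002
```

>>> play_rows(
  rows=[
    {"tx": 0, "ty": 0, "tz": -0.05, "ax": 0, "ay": 0, "az": 0, "fingers": 0},
    {"tx": 0, "ty": 0, "tz": -0.1, "ax": 0, "ay": 0, "az": 0, "fingers": 0},
  ],
)

```text
time: 3.95
tool_pos: [0.5489, 0.1136, 0.0693]
orientation: [-1.455, 1.571, -2.774]
wrist_force: [-1.8, -0.3, 2.6]
gripper_width: -0.0001
```

>>> play_rows(
  rows=[
    {"tx": 0, "ty": 0, "tz": -0.05, "ax": 0, "ay": 0, "az": 0, "fingers": 0},
    {"tx": 0, "ty": 0, "tz": -0.1, "ax": 0, "ay": 0, "az": 0, "fingers": 0},
  ],
)

```text
time: 4.15
tool_pos: [0.5489, 0.1136, 0.0683]
orientation: [-1.521, 1.571, -2.84]
wrist_force: [-1.5, 1.2, 2.4]
gripper_width: 0.0003
```

>>> play_rows(
  rows=[
    {"tx": 0, "ty": 0, "tz": -0.05, "ax": 0, "ay": 0, "az": 0, "fingers": 0},
  ],
)

```text
time: 4.25
tool_pos: [0.5489, 0.1136, 0.0678]
orientation: [-1.348, 1.571, -2.667]
wrist_force: [-1.9, 0.4, 2.0]
gripper_width: -0.0002
```

>>> play_rows(
  rows=[
    {"tx": 0, "ty": 0, "tz": -0.05, "ax": 0, "ay": 0, "az": 0, "fingers": 0},
  ],
)

```text
time: 4.35
tool_pos: [0.5489, 0.1136, 0.0673]
orientation: [-1.313, 1.571, -2.632]
wrist_force: [-1.0, 0.3, 3.2]
gripper_width: -0.0001
```

>>> play_rows(
  rows=[
    {"tx": 0, "ty": 0, "tz": -0.05, "ax": 0, "ay": 0, "az": 0, "fingers": 0},
  ],
)

```text
time: 4.45
tool_pos: [0.5489, 0.1136, 0.0668]
orientation: [-1.202, 1.571, -2.521]
wrist_force: [-1.5, 0.3, 2.1]
gripper_width: 0.0
```

>>> play_rows(
  rows=[
    {"tx": 0, "ty": 0, "tz": -0.04, "ax": 0, "ay": 0, "az": 0, "fingers": 0},
    {"tx": 0, "ty": 0, "tz": -0.08, "ax": 0, "ay": 0, "az": 0, "fingers": 0},
  ],
)

```text
time: 4.65
tool_pos: [0.5489, 0.1136, 0.066]
orientation: [-1.342, 1.571, -2.661]
wrist_force: [-0.9, -0.1, 3.2]
gripper_width: 0.0004
```

>>> play_rows(
  rows=[
    {"tx": 0, "ty": 0, "tz": -0.04, "ax": 0, "ay": 0, "az": 0, "fingers": 0},
    {"tx": 0, "ty": 0, "tz": -0.08, "ax": 0, "ay": 0, "az": 0, "fingers": 0},
  ],
)

```text
time: 4.85
tool_pos: [0.5489, 0.1136, 0.0652]
orientation: [-1.066, 1.571, -2.385]
wrist_force: [-2.1, 0.5, 2.4]
gripper_width: -0.0001
```

>>> play_rows(
  rows=[
    {"tx": 0, "ty": 0, "tz": -0.04, "ax": 0, "ay": 0, "az": 0, "fingers": 0},
    {"tx": 0, "ty": 0, "tz": -0.08, "ax": 0, "ay": 0, "az": 0, "fingers": 0},
  ],
)

```text
time: 5.05
tool_pos: [0.5489, 0.1136, 0.0644]
orientation: [-1.383, 1.571, -2.702]
wrist_force: [-2.0, 0.8, 2.6]
gripper_width: 0.0003
```

>>> play_rows(
  rows=[
    {"tx": 0, "ty": 0, "tz": -0.04, "ax": 0, "ay": 0, "az": 0, "fingers": 0},
    {"tx": 0, "ty": 0, "tz": -0.08, "ax": 0, "ay": 0, "az": 0, "fingers": 0},
  ],
)

```text
time: 5.25
tool_pos: [0.5489, 0.1136, 0.0636]
orientation: [-0.193, 1.571, -1.512]
wrist_force: [-1.8, -0.1, 1.5]
gripper_width: 0.0001
```

>>> play_rows(
  rows=[
    {"tx": 0, "ty": 0, "tz": -0.04, "ax": 0, "ay": 0, "az": 0, "fingers": 0},
    {"tx": 0, "ty": 0, "tz": -0.08, "ax": 0, "ay": 0, "az": 0, "fingers": 0},
  ],
)

```text
time: 5.45
tool_pos: [0.5489, 0.1136, 0.0629]
orientation: [-1.986, 1.571, 2.978]
wrist_force: [-2.5, 1.7, 3.6]
gripper_width: -0.0
```

>>> play_rows(
  rows=[
    {"tx": 0, "ty": 0, "tz": -0.04, "ax": 0, "ay": 0, "az": 0, "fingers": 0},
    {"tx": 0, "ty": 0, "tz": -0.08, "ax": 0, "ay": 0, "az": 0, "fingers": 0},
  ],
)

```text
time: 5.65
tool_pos: [0.5489, 0.1137, 0.0621]
orientation: [2.813, 1.571, 1.494]
wrist_force: [-3.7, 1.6, 4.9]
gripper_width: -0.0001
```

>>> play_rows(
  rows=[
    {"tx": 0, "ty": 0, "tz": -0.04, "ax": 0, "ay": 0, "az": 0, "fingers": 0},
    {"tx": 0, "ty": 0, "tz": -0.08, "ax": 0, "ay": 0, "az": 0, "fingers": 0},
  ],
)

```text
time: 5.85
tool_pos: [0.5489, 0.1137, 0.0616]
orientation: [1.978, 1.571, 0.659]
wrist_force: [-5.1, 1.5, 10.3]
gripper_width: 0.0003
```

>>> play_rows(
  rows=[
    {"tx": 0, "ty": 0, "tz": -0.03, "ax": 0, "ay": 0, "az": 0, "fingers": 0},
    {"tx": 0, "ty": 0, "tz": -0.03, "ax": 0, "ay": 0, "az": 0, "fingers": 0},
  ],
)

```text
time: 6.05
tool_pos: [0.5489, 0.1137, 0.0616]
orientation: [1.671, 1.57, 0.352]
wrist_force: [-5.0, 2.7, 9.4]
gripper_width: -0.0002
```

>>> play_rows(
  rows=[
    {"tx": 0, "ty": 0, "tz": -0.02, "ax": 0, "ay": 0, "az": 0, "fingers": 0},
    {"tx": 0, "ty": 0, "tz": -0.02, "ax": 0, "ay": 0, "az": 0, "fingers": 0},
  ],
)

```text
time: 6.25
tool_pos: [0.5489, 0.1137, 0.0616]
orientation: [1.526, 1.57, 0.207]
wrist_force: [-4.1, 1.0, 11.8]
gripper_width: -0.0004
```

>>> play_rows(
  rows=[
    {"tx": 0, "ty": 0, "tz": -0.04, "ax": 0, "ay": 0, "az": 0, "fingers": 0},
    {"tx": 0, "ty": 0, "tz": -0.04, "ax": 0, "ay": 0, "az": 0, "fingers": 0},
  ],
)

```text
time: 6.45
tool_pos: [0.5489, 0.1137, 0.0616]
orientation: [1.438, 1.57, 0.119]
wrist_force: [-6.1, 2.6, 14.0]
gripper_width: -0.0001
```

>>> play_rows(
  rows=[
    {"tx": 0, "ty": 0, "tz": -0.03, "ax": 0, "ay": 0, "az": 0, "fingers": 0},
    {"tx": 0, "ty": 0, "tz": -0.03, "ax": 0, "ay": 0, "az": 0, "fingers": 0},
  ],
)

```text
time: 6.65
tool_pos: [0.5489, 0.1138, 0.0615]
orientation: [1.435, 1.57, 0.116]
wrist_force: [-6.5, 2.2, 15.8]
gripper_width: 0.0003
```

>>> play_rows(
  rows=[
    {"tx": 0, "ty": 0, "tz": -0.03, "ax": 0, "ay": 0, "az": 0, "fingers": 0},
    {"tx": 0, "ty": 0, "tz": -0.03, "ax": 0, "ay": 0, "az": 0, "fingers": 0},
    {"tx": 0, "ty": 0, "tz": -0.03, "ax": 0, "ay": 0, "az": 0, "fingers": 0},
  ],
)

```text
time: 6.95
tool_pos: [0.549, 0.1137, 0.0615]
orientation: [1.383, 1.57, 0.064]
wrist_force: [-7.8, 1.5, 17.4]
gripper_width: 0.0
```

>>> play_rows(
  rows=[
    {"tx": 0, "ty": 0, "tz": 0.5, "ax": 0, "ay": 0, "az": 0, "fingers": 0},
    {"tx": 0, "ty": 0, "tz": 2, "ax": 0, "ay": 0, "az": 0, "fingers": 0},
    {"tx": 0, "ty": 0, "tz": 3.5, "ax": 0, "ay": 0, "az": 0, "fingers": 0},
    {"tx": 0.5, "ty": -2, "tz": 3.5, "ax": 0, "ay": 0, "az": 0, "fingers": 0},
    {"tx": 1.2, "ty": -5, "tz": 3.5, "ax": 0, "ay": 0, "az": 0, "fingers": 0},
    {"tx": 2.2, "ty": -8.5, "tz": 3.5, "ax": 0, "ay": 0, "az": 0, "fingers": 0},
    {"tx": 2.9, "ty": -11.5, "tz": 3.5, "ax": 0, "ay": 0, "az": 0, "fingers": 0},
    {"tx": 3.3, "ty": -12.8, "tz": 3.3, "ax": 0, "ay": 0, "az": 0, "fingers": 0},
    {"tx": 3.4, "ty": -13.3, "tz": 2.9, "ax": 0, "ay": 0, "az": 0, "fingers": 0},
    {"tx": 3.4, "ty": -13.3, "tz": 2.7, "ax": 0, "ay": 0, "az": 0, "fingers": 0},
  ],
)

```text
time: 7.95
tool_pos: [0.5826, -0.0194, 0.0859]
orientation: [-1.991, 1.57, 2.973]
wrist_force: [0.0, 0.5, 0.3]
gripper_width: -0.0002
```

```bash
python3 - <<'E'
from plant import observe, imaging
import cv2
a=imaging.capture("scene");cv2.imwrite("pics/s2.png",cv2.resize(a[130:240,265:365],None,fx=5,fy=5,interpolation=cv2.INTER_CUBIC))
E
```

```text
(no output)
```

View pics/s2.png

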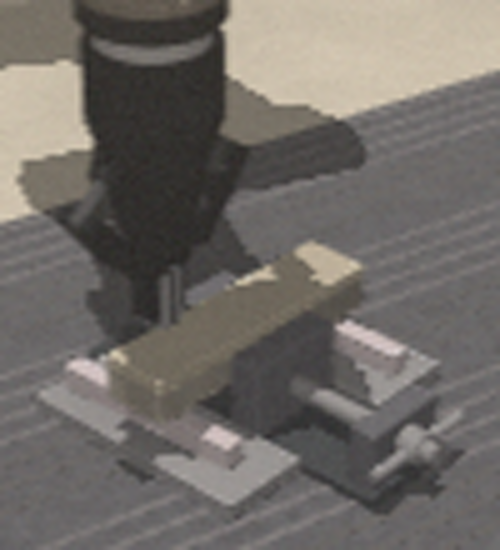

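>>> play_rows(
  rows=[
    {"tx": 0, "ty": 0, "tz": -0.2, "ax": 0, "ay": 0, "az": 0, "fingers": 0},
    {"tx": 0, "ty": 0, "tz": -0.4, "ax": 0, "ay": 0, "az": 0, "fingers": 0},
    {"tx": 0, "ty": 0, "tz": -0.5, "ax": 0, "ay": 0, "az": 0, "fingers": 0},
    {"tx": 0, "ty": 0, "tz": -0.6, "ax": 0, "ay": 0, "az": 0, "fingers": 0},
  ],
)

```text
time: 8.4
tool_pos: [0.5829, -0.0189, 0.0807]
orientation: [0.349, 1.571, -0.969]
wrist_force: [-0.2, 0.2, 0.1]
gripper_width: -0.0001
```

>>> play_rows(
  rows=[
    {"tx": 0, "ty": 0, "tz": -0.1, "ax": 0, "ay": 0, "az": 0, "fingers": 0},
    {"tx": 0, "ty": 0, "tz": -0.2, "ax": 0, "ay": 0, "az": 0, "fingers": 0},
  ],
)

```text
time: 8.6
tool_pos: [0.583, -0.0194, 0.0787]
orientation: [0.726, 1.571, -0.593]
wrist_force: [0.4, 0.6, 0.2]
gripper_width: 0.0001
```

>>> play_rows(
  rows=[
    {"tx": 0, "ty": 0, "tz": -0.1, "ax": 0, "ay": 0, "az": 0, "fingers": 0},
    {"tx": 0, "ty": 0, "tz": -0.2, "ax": 0, "ay": 0, "az": 0, "fingers": 0},
  ],
)

```text
time: 8.8
tool_pos: [0.5829, -0.0195, 0.0767]
orientation: [0.366, 1.571, -0.953]
wrist_force: [-0.5, -0.3, -0.8]
gripper_width: -0.0002
```

>>> play_rows(
  rows=[
    {"tx": 0, "ty": 0, "tz": -0.06, "ax": 0, "ay": 0, "az": 0, "fingers": 0},
    {"tx": 0, "ty": 0, "tz": -0.12, "ax": 0, "ay": 0, "az": 0, "fingers": 0},
  ],
)

```text
time: 9.0
tool_pos: [0.5829, -0.0195, 0.0755]
orientation: [-0.173, 1.571, -1.492]
wrist_force: [-0.4, 0.1, -0.3]
gripper_width: -0.0003
```

>>> play_rows(
  rows=[
    {"tx": 0, "ty": 0, "tz": -0.1, "ax": 0, "ay": 0, "az": 0, "fingers": 0},
    {"tx": 0, "ty": 0, "tz": -0.2, "ax": 0, "ay": 0, "az": 0, "fingers": 0},
  ],
)

```text
time: 9.2
tool_pos: [0.583, -0.0195, 0.0735]
orientation: [0.26, 1.571, -1.059]
wrist_force: [-0.2, 0.1, -0.0]
gripper_width: 0.0
```

>>> play_rows(
  rows=[
    {"tx": 0, "ty": 0, "tz": -0.06, "ax": 0, "ay": 0, "az": 0, "fingers": 0},
    {"tx": 0, "ty": 0, "tz": -0.12, "ax": 0, "ay": 0, "az": 0, "fingers": 0},
  ],
)

```text
time: 9.4
tool_pos: [0.5829, -0.0195, 0.0722]
orientation: [-0.689, 1.571, -2.008]
wrist_force: [-0.2, 0.3, 0.9]
gripper_width: -0.0002
```

>>> play_rows(
  rows=[
    {"tx": 0, "ty": 0, "tz": -0.05, "ax": 0, "ay": 0, "az": 0, "fingers": 0},
    {"tx": 0, "ty": 0, "tz": -0.1, "ax": 0, "ay": 0, "az": 0, "fingers": 0},
  ],
)

```text
time: 9.6
tool_pos: [0.5829, -0.0195, 0.0713]
orientation: [0.119, 1.571, -1.2]
wrist_force: [0.2, -0.0, 0.6]
gripper_width: -0.0001
```

>>> play_rows(
  rows=[
    {"tx": 0, "ty": 0, "tz": -0.05, "ax": 0, "ay": 0, "az": 0, "fingers": 0},
    {"tx": 0, "ty": 0, "tz": -0.1, "ax": 0, "ay": 0, "az": 0, "fingers": 0},
  ],
)

```text
time: 9.8
tool_pos: [0.5829, -0.0194, 0.0703]
orientation: [-0.092, 1.571, -1.411]
wrist_force: [0.4, -0.4, 0.0]
gripper_width: -0.0001
```

>>> play_rows(
  rows=[
    {"tx": 0, "ty": 0, "tz": -0.05, "ax": 0, "ay": 0, "az": 0, "fingers": 0},
    {"tx": 0, "ty": 0, "tz": -0.1, "ax": 0, "ay": 0, "az": 0, "fingers": 0},
  ],
)

```text
time: 10.0
tool_pos: [0.5829, -0.0194, 0.0693]
orientation: [-1.017, 1.571, -2.336]
wrist_force: [-0.4, -0.3, -0.5]
gripper_width: 0.0
```

>>> play_rows(
  rows=[
    {"tx": 0, "ty": 0, "tz": -0.05, "ax": 0, "ay": 0, "az": 0, "fingers": 0},
    {"tx": 0, "ty": 0, "tz": -0.1, "ax": 0, "ay": 0, "az": 0, "fingers": 0},
  ],
)

```text
time: 10.2
tool_pos: [0.5829, -0.0194, 0.0683]
orientation: [-0.113, 1.571, -1.432]
wrist_force: [0.2, 0.1, 0.3]
gripper_width: 0.0002
```

>>> play_rows(
  rows=[
    {"tx": 0, "ty": 0, "tz": -0.04, "ax": 0, "ay": 0, "az": 0, "fingers": 0},
    {"tx": 0, "ty": 0, "tz": -0.08, "ax": 0, "ay": 0, "az": 0, "fingers": 0},
  ],
)

```text
time: 10.4
tool_pos: [0.5829, -0.0194, 0.0675]
orientation: [-1.0, 1.571, -2.319]
wrist_force: [0.4, -0.8, 1.4]
gripper_width: 0.0003
```

>>> play_rows(
  rows=[
    {"tx": 0, "ty": 0, "tz": -0.04, "ax": 0, "ay": 0, "az": 0, "fingers": 0},
    {"tx": 0, "ty": 0, "tz": -0.08, "ax": 0, "ay": 0, "az": 0, "fingers": 0},
  ],
)

```text
time: 10.6
tool_pos: [0.5829, -0.0195, 0.0667]
orientation: [-0.145, 1.571, -1.464]
wrist_force: [0.5, -0.1, 0.4]
gripper_width: -0.0001
```

```bash
python3 - <<'E'
from h import *
a=imaging.capture("scene");cv2.imwrite("pics/s3.png",cv2.resize(a[160:235,265:365],None,fx=8,fy=8,interpolation=cv2.INTER_CUBIC))
p=proj('scene',[.5829,-.0195,.0667])[0];print(((p-[265,160])*8+3.5))
E
```

```text
[252.74236239 315.0237238 ]
```

View pics/s3.png

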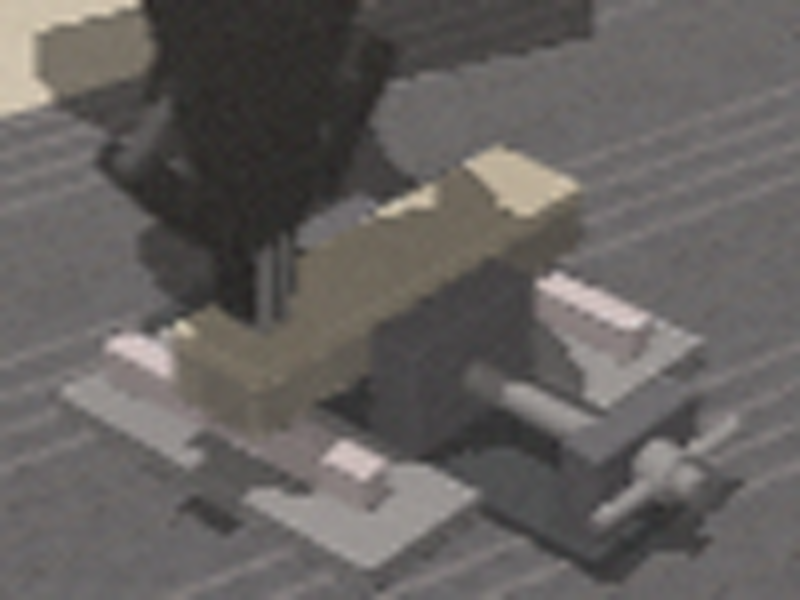

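>>> play_rows(
  rows=[
    {"tx": 0, "ty": 0, "tz": -0.04, "ax": 0, "ay": 0, "az": 0, "fingers": 0},
    {"tx": 0, "ty": 0, "tz": -0.08, "ax": 0, "ay": 0, "az": 0, "fingers": 0},
  ],
)

```text
time: 10.85
tool_pos: [0.583, -0.0194, 0.0659]
orientation: [0.562, 1.571, -0.757]
wrist_force: [0.6, -1.1, 0.2]
gripper_width: 0.0002
```

>>> play_rows(
  rows=[
    {"tx": 0, "ty": 0, "tz": -0.04, "ax": 0, "ay": 0, "az": 0, "fingers": 0},
    {"tx": 0, "ty": 0, "tz": -0.08, "ax": 0, "ay": 0, "az": 0, "fingers": 0},
  ],
)

```text
time: 11.05
tool_pos: [0.5829, -0.0194, 0.0651]
orientation: [-0.461, 1.571, -1.78]
wrist_force: [0.4, 0.0, -0.7]
gripper_width: 0.0002
```

>>> play_rows(
  rows=[
    {"tx": 0, "ty": 0, "tz": -0.04, "ax": 0, "ay": 0, "az": 0, "fingers": 0},
    {"tx": 0, "ty": 0, "tz": -0.08, "ax": 0, "ay": 0, "az": 0, "fingers": 0},
  ],
)

```text
time: 11.25
tool_pos: [0.5829, -0.0194, 0.0643]
orientation: [-0.137, 1.571, -1.456]
wrist_force: [-0.4, 0.2, 1.4]
gripper_width: -0.0001
```

>>> play_rows(
  rows=[
    {"tx": 0, "ty": 0, "tz": -0.04, "ax": 0, "ay": 0, "az": 0, "fingers": 0},
    {"tx": 0, "ty": 0, "tz": -0.08, "ax": 0, "ay": 0, "az": 0, "fingers": 0},
  ],
)

```text
time: 11.45
tool_pos: [0.583, -0.0195, 0.0642]
orientation: [0.705, 1.57, -0.614]
wrist_force: [-3.3, 0.9, 8.3]
gripper_width: -0.0001
```

>>> play_rows(
  rows=[
    {"tx": 0, "ty": 0, "tz": -0.04, "ax": 0, "ay": 0, "az": 0, "fingers": 0},
    {"tx": 0, "ty": 0, "tz": -0.04, "ax": 0, "ay": 0, "az": 0, "fingers": 0},
  ],
)

```text
time: 11.65
tool_pos: [0.583, -0.0195, 0.0641]
orientation: [0.791, 1.57, -0.528]
wrist_force: [-3.4, -0.1, 8.1]
gripper_width: 0.0001
```

>>> play_rows(
  rows=[
    {"tx": 0, "ty": 0, "tz": -0.04, "ax": 0, "ay": 0, "az": 0, "fingers": 0},
    {"tx": 0, "ty": 0, "tz": -0.04, "ax": 0, "ay": 0, "az": 0, "fingers": 0},
  ],
)

```text
time: 11.85
tool_pos: [0.583, -0.0195, 0.0641]
orientation: [0.828, 1.57, -0.491]
wrist_force: [-3.9, -0.5, 11.7]
gripper_width: 0.0003
```

>>> play_rows(
  rows=[
    {"tx": 0, "ty": 0, "tz": -0.04, "ax": 0, "ay": 0, "az": 0, "fingers": 0},
    {"tx": 0, "ty": 0, "tz": -0.04, "ax": 0, "ay": 0, "az": 0, "fingers": 0},
  ],
)

```text
time: 12.05
tool_pos: [0.5831, -0.0195, 0.0641]
orientation: [0.9, 1.57, -0.419]
wrist_force: [-4.2, 0.6, 12.8]
gripper_width: 0.0
```

>>> play_rows(
  rows=[
    {"tx": 0, "ty": 0, "tz": -0.05, "ax": 0, "ay": 0, "az": 0, "fingers": 0},
    {"tx": 0, "ty": 0, "tz": -0.05, "ax": 0, "ay": 0, "az": 0, "fingers": 0},
  ],
)

```text
time: 12.25
tool_pos: [0.583, -0.0195, 0.064]
orientation: [0.904, 1.569, -0.415]
wrist_force: [-6.6, 0.5, 17.3]
gripper_width: 0.0
```

>>> play_rows(
  rows=[
    {"tx": 0, "ty": 0, "tz": -0.04, "ax": 0, "ay": 0, "az": 0, "fingers": 0},
    {"tx": 0, "ty": 0, "tz": -0.04, "ax": 0, "ay": 0, "az": 0, "fingers": 0},
    {"tx": 0, "ty": 0, "tz": -0.04, "ax": 0, "ay": 0, "az": 0, "fingers": 0},
  ],
)

```text
time: 12.55
tool_pos: [0.5831, -0.0195, 0.064]
orientation: [0.915, 1.569, -0.404]
wrist_force: [-6.9, 0.5, 18.7]
gripper_width: 0.0002
```

>>> play_rows(
  rows=[
    {"tx": 0, "ty": 0, "tz": 0.5, "ax": 0, "ay": 0, "az": 0, "fingers": 0},
    {"tx": 0, "ty": 0, "tz": 1.5, "ax": 0, "ay": 0, "az": 0, "fingers": 0},
    {"tx": -0.3, "ty": 1, "tz": 2, "ax": 0, "ay": 0, "az": 0, "fingers": 0},
    {"tx": -1, "ty": 4, "tz": 2, "ax": 0, "ay": 0, "az": 0, "fingers": 0},
    {"tx": -1.9, "ty": 7.5, "tz": 2, "ax": 0, "ay": 0, "az": 0, "fingers": 0},
    {"tx": -2.8, "ty": 11, "tz": 2, "ax": 0, "ay": 0, "az": 0, "fingers": 0},
    {"tx": -3.3, "ty": 12.8, "tz": 1.6, "ax": 0, "ay": 0, "az": 0, "fingers": 0},
    {"tx": -3.4, "ty": 13.25, "tz": 1.2, "ax": 0, "ay": 0, "az": 0, "fingers": 0},
    {"tx": -3.4, "ty": 13.25, "tz": 1, "ax": 0, "ay": 0, "az": 0, "fingers": 0},
    {"tx": -3.4, "ty": 13.25, "tz": 0.9, "ax": 0, "ay": 0, "az": 0, "fingers": 0},
  ],
)

```text
time: 13.55
tool_pos: [0.5491, 0.1124, 0.0701]
orientation: [-0.787, 1.57, -2.107]
wrist_force: [-0.3, -1.1, -0.4]
gripper_width: 0.0002
```

>>> play_rows(
  rows=[
    {"tx": 0, "ty": 0, "tz": -0.1, "ax": 0, "ay": 0, "az": 0, "fingers": 0},
    {"tx": 0, "ty": 0, "tz": -0.2, "ax": 0, "ay": 0, "az": 0, "fingers": 0},
  ],
)

```text
time: 13.75
tool_pos: [0.5493, 0.1121, 0.0684]
orientation: [0.696, 1.571, -0.624]
wrist_force: [-0.3, 0.3, -0.0]
gripper_width: 0.0002
```

>>> play_rows(
  rows=[
    {"tx": 0, "ty": 0, "tz": -0.1, "ax": 0, "ay": 0, "az": 0, "fingers": 0},
    {"tx": 0, "ty": 0, "tz": -0.2, "ax": 0, "ay": 0, "az": 0, "fingers": 0},
  ],
)

```text
time: 13.95
tool_pos: [0.5491, 0.1127, 0.0664]
orientation: [0.65, 1.571, -0.67]
wrist_force: [-0.1, -0.5, -0.6]
gripper_width: 0.0001
```

>>> play_rows(
  rows=[
    {"tx": 0, "ty": 0, "tz": -0.05, "ax": 0, "ay": 0, "az": 0, "fingers": 0},
    {"tx": 0, "ty": 0, "tz": -0.1, "ax": 0, "ay": 0, "az": 0, "fingers": 0},
  ],
)

```text
time: 14.15
tool_pos: [0.549, 0.113, 0.0654]
orientation: [0.063, 1.571, -1.256]
wrist_force: [-0.4, -0.4, 0.4]
gripper_width: 0.0
```

>>> play_rows(
  rows=[
    {"tx": 0, "ty": 0, "tz": -0.05, "ax": 0, "ay": 0, "az": 0, "fingers": 0},
    {"tx": 0, "ty": 0, "tz": -0.1, "ax": 0, "ay": 0, "az": 0, "fingers": 0},
  ],
)

```text
time: 14.35
tool_pos: [0.549, 0.1131, 0.0644]
orientation: [0.403, 1.571, -0.916]
wrist_force: [-0.1, -0.4, 0.4]
gripper_width: -0.0003
```

>>> play_rows(
  rows=[
    {"tx": 0, "ty": 0, "tz": -0.05, "ax": 0, "ay": 0, "az": 0, "fingers": 0},
    {"tx": 0, "ty": 0, "tz": -0.1, "ax": 0, "ay": 0, "az": 0, "fingers": 0},
  ],
)

```text
time: 14.55
tool_pos: [0.5489, 0.1131, 0.0634]
orientation: [-0.353, 1.571, -1.672]
wrist_force: [-0.0, -0.4, -0.3]
gripper_width: 0.0002
```

>>> play_rows(
  rows=[
    {"tx": 0, "ty": 0, "tz": -0.05, "ax": 0, "ay": 0, "az": 0, "fingers": 0},
    {"tx": 0, "ty": 0, "tz": -0.1, "ax": 0, "ay": 0, "az": 0, "fingers": 0},
  ],
)

```text
time: 14.75
tool_pos: [0.5489, 0.1131, 0.0624]
orientation: [0.297, 1.571, -1.022]
wrist_force: [-0.0, 0.4, 0.8]
gripper_width: -0.0001
```

>>> play_rows(
  rows=[
    {"tx": 0, "ty": 0, "tz": -0.05, "ax": 0, "ay": 0, "az": 0, "fingers": 0},
    {"tx": 0, "ty": 0, "tz": -0.1, "ax": 0, "ay": 0, "az": 0, "fingers": 0},
  ],
)

```text
time: 14.95
tool_pos: [0.549, 0.1131, 0.0617]
orientation: [0.602, 1.571, -0.717]
wrist_force: [-1.3, -0.9, 6.7]
gripper_width: -0.0002
```

>>> play_rows(
  rows=[
    {"tx": 0, "ty": 0, "tz": -0.04, "ax": 0, "ay": 0, "az": 0, "fingers": 0},
    {"tx": 0, "ty": 0, "tz": -0.08, "ax": 0, "ay": 0, "az": 0, "fingers": 0},
  ],
)

```text
time: 15.15
tool_pos: [0.549, 0.1131, 0.0616]
orientation: [1.054, 1.57, -0.265]
wrist_force: [-4.3, -0.6, 12.0]
gripper_width: 0.0003
```

>>> play_rows(
  rows=[
    {"tx": 0, "ty": 0, "tz": -0.05, "ax": 0, "ay": 0, "az": 0, "fingers": 0},
    {"tx": 0, "ty": 0, "tz": -0.05, "ax": 0, "ay": 0, "az": 0, "fingers": 0},
  ],
)

```text
time: 15.35
tool_pos: [0.549, 0.1131, 0.0616]
orientation: [1.133, 1.57, -0.186]
wrist_force: [-4.9, -0.9, 12.0]
gripper_width: -0.0003
```

>>> play_rows(
  rows=[
    {"tx": 0, "ty": 0, "tz": -0.03, "ax": 0, "ay": 0, "az": 0, "fingers": 0},
    {"tx": 0, "ty": 0, "tz": -0.03, "ax": 0, "ay": 0, "az": 0, "fingers": 0},
  ],
)

```text
time: 15.55
tool_pos: [0.549, 0.1131, 0.0616]
orientation: [1.172, 1.57, -0.147]
wrist_force: [-4.5, -1.4, 14.9]
gripper_width: -0.0003
```

>>> play_rows(
  rows=[
    {"tx": 0, "ty": 0, "tz": -0.05, "ax": 0, "ay": 0, "az": 0, "fingers": 0},
    {"tx": 0, "ty": 0, "tz": -0.05, "ax": 0, "ay": 0, "az": 0, "fingers": 0},
    {"tx": 0, "ty": 0, "tz": -0.05, "ax": 0, "ay": 0, "az": 0, "fingers": 0},
  ],
)

```text
time: 15.85
tool_pos: [0.549, 0.1131, 0.0615]
orientation: [1.175, 1.569, -0.144]
wrist_force: [-6.5, -1.3, 18.2]
gripper_width: 0.0001
```

>>> play_rows(
  rows=[
    {"tx": 0, "ty": 0, "tz": -0.01, "ax": 0, "ay": 0, "az": 0, "fingers": 0},
    {"tx": 0, "ty": 0, "tz": -0.01, "ax": 0, "ay": 0, "az": 0, "fingers": 0},
  ],
)

```text
time: 16.05
tool_pos: [0.549, 0.1131, 0.0615]
orientation: [1.17, 1.57, -0.149]
wrist_force: [-6.5, -1.1, 19.4]
gripper_width: -0.0001
```

>>> play_rows(
  rows=[
    {"tx": 0, "ty": 0, "tz": 0.5, "ax": 0, "ay": 0, "az": 0, "fingers": 0},
    {"tx": 0, "ty": 0, "tz": 1.5, "ax": 0, "ay": 0, "az": 0, "fingers": 0},
    {"tx": 0.3, "ty": -1, "tz": 2, "ax": 0, "ay": 0, "az": 0, "fingers": 0},
    {"tx": 1, "ty": -4, "tz": 2, "ax": 0, "ay": 0, "az": 0, "fingers": 0},
    {"tx": 1.9, "ty": -7.5, "tz": 2, "ax": 0, "ay": 0, "az": 0, "fingers": 0},
    {"tx": 2.8, "ty": -11, "tz": 2, "ax": 0, "ay": 0, "az": 0, "fingers": 0},
    {"tx": 3.3, "ty": -12.8, "tz": 1.6, "ax": 0, "ay": 0, "az": 0, "fingers": 0},
    {"tx": 3.4, "ty": -13.25, "tz": 1.2, "ax": 0, "ay": 0, "az": 0, "fingers": 0},
    {"tx": 3.4, "ty": -13.25, "tz": 1, "ax": 0, "ay": 0, "az": 0, "fingers": 0},
    {"tx": 3.4, "ty": -13.25, "tz": 0.8, "ax": 0, "ay": 0, "az": 0, "fingers": 0},
  ],
)

```text
time: 17.05
tool_pos: [0.5823, -0.0183, 0.0667]
orientation: [-2.186, 1.569, 2.779]
wrist_force: [0.3, 0.8, 0.3]
gripper_width: 0.0002
```

>>> play_rows(
  rows=[
    {"tx": 0, "ty": 0, "tz": -0.05, "ax": 0, "ay": 0, "az": 0, "fingers": 0},
    {"tx": 0, "ty": 0, "tz": -0.1, "ax": 0, "ay": 0, "az": 0, "fingers": 0},
  ],
)

```text
time: 17.25
tool_pos: [0.5828, -0.0183, 0.0662]
orientation: [-2.22, 1.571, 2.745]
wrist_force: [-0.0, 0.2, 0.0]
gripper_width: -0.0001
```

>>> play_rows(
  rows=[
    {"tx": 0, "ty": 0, "tz": -0.05, "ax": 0, "ay": 0, "az": 0, "fingers": 0},
    {"tx": 0, "ty": 0, "tz": -0.1, "ax": 0, "ay": 0, "az": 0, "fingers": 0},
    {"tx": 0, "ty": 0, "tz": -0.15, "ax": 0, "ay": 0, "az": 0, "fingers": 0},
  ],
)

```text
time: 17.55
tool_pos: [0.583, -0.0193, 0.0648]
orientation: [0.57, 1.571, -0.749]
wrist_force: [-0.2, -0.5, 0.2]
gripper_width: -0.0
```

>>> play_rows(
  rows=[
    {"tx": 0, "ty": 0, "tz": -0.05, "ax": 0, "ay": 0, "az": 0, "fingers": 0},
    {"tx": 0, "ty": 0, "tz": -0.1, "ax": 0, "ay": 0, "az": 0, "fingers": 0},
  ],
)

```text
time: 17.75
tool_pos: [0.583, -0.0194, 0.0641]
orientation: [0.872, 1.57, -0.447]
wrist_force: [-2.8, 0.6, 8.0]
gripper_width: 0.0001
```

>>> play_rows(
  rows=[
    {"tx": 0, "ty": 0, "tz": -0.05, "ax": 0, "ay": 0, "az": 0, "fingers": 0},
    {"tx": 0, "ty": 0, "tz": -0.05, "ax": 0, "ay": 0, "az": 0, "fingers": 0},
  ],
)

```text
time: 17.95
tool_pos: [0.583, -0.0195, 0.0641]
orientation: [1.028, 1.57, -0.291]
wrist_force: [-3.7, 0.7, 7.5]
gripper_width: -0.0003
```

Right end has stayed at 0.064; raising to ~18 N.

>>> play_rows(
  rows=[
    {"tx": 0, "ty": 0, "tz": -0.05, "ax": 0, "ay": 0, "az": 0, "fingers": 0},
    {"tx": 0, "ty": 0, "tz": -0.09, "ax": 0, "ay": 0, "az": 0, "fingers": 0},
    {"tx": 0, "ty": 0, "tz": -0.09, "ax": 0, "ay": 0, "az": 0, "fingers": 0},
  ],
)

```text
time: 18.25
tool_pos: [0.5831, -0.0195, 0.0641]
orientation: [1.03, 1.57, -0.289]
wrist_force: [-6.1, 0.8, 13.4]
gripper_width: -0.0
```

>>> play_rows(
  rows=[
    {"tx": 0, "ty": 0, "tz": -0.05, "ax": 0, "ay": 0, "az": 0, "fingers": 0},
    {"tx": 0, "ty": 0, "tz": -0.05, "ax": 0, "ay": 0, "az": 0, "fingers": 0},
  ],
)

```text
time: 18.45
tool_pos: [0.5831, -0.0195, 0.064]
orientation: [1.029, 1.569, -0.29]
wrist_force: [-5.9, 0.5, 16.6]
gripper_width: 0.0002
```

>>> play_rows(
  rows=[
    {"tx": 0, "ty": 0, "tz": -0.04, "ax": 0, "ay": 0, "az": 0, "fingers": 0},
    {"tx": 0, "ty": 0, "tz": -0.04, "ax": 0, "ay": 0, "az": 0, "fingers": 0},
    {"tx": 0, "ty": 0, "tz": -0.04, "ax": 0, "ay": 0, "az": 0, "fingers": 0},
  ],
)

```text
time: 18.75
tool_pos: [0.5831, -0.0195, 0.064]
orientation: [1.029, 1.569, -0.29]
wrist_force: [-7.7, 1.0, 19.5]
gripper_width: -0.0003
```

>>> play_rows(
  rows=[
    {"tx": 0, "ty": 0, "tz": 0.5, "ax": 0, "ay": 0, "az": 0, "fingers": 0},
    {"tx": 0, "ty": 0, "tz": 1.3, "ax": 0, "ay": 0, "az": 0, "fingers": 0},
    {"tx": -0.3, "ty": 1, "tz": 1.5, "ax": 0, "ay": 0, "az": 0, "fingers": 0},
    {"tx": -1, "ty": 4, "tz": 1.5, "ax": 0, "ay": 0, "az": 0, "fingers": 0},
    {"tx": -1.6, "ty": 6.2, "tz": 1.2, "ax": 0, "ay": 0, "az": 0, "fingers": 0},
    {"tx": -1.7, "ty": 6.6, "tz": 0.9, "ax": 0, "ay": 0, "az": 0, "fingers": 0},
    {"tx": -1.7, "ty": 6.6, "tz": 0.7, "ax": 0, "ay": 0, "az": 0, "fingers": 0},
    {"tx": -1.7, "ty": 6.6, "tz": 0.6, "ax": 0, "ay": 0, "az": 0, "fingers": 0},
  ],
)

```text
time: 19.55
tool_pos: [0.566, 0.0462, 0.0671]
orientation: [-0.722, 1.57, -2.041]
wrist_force: [0.1, -0.3, 0.2]
gripper_width: -0.0003
```

>>> play_rows(
  rows=[
    {"tx": 0, "ty": 0, "tz": -0.05, "ax": 0, "ay": 0, "az": 0, "fingers": 0},
    {"tx": 0, "ty": 0, "tz": -0.1, "ax": 0, "ay": 0, "az": 0, "fingers": 0},
    {"tx": 0, "ty": 0, "tz": -0.15, "ax": 0, "ay": 0, "az": 0, "fingers": 0},
  ],
)

```text
time: 19.85
tool_pos: [0.5661, 0.046, 0.0659]
orientation: [0.774, 1.571, -0.546]
wrist_force: [0.6, 0.3, 1.2]
gripper_width: -0.0001
```

>>> play_rows(
  rows=[
    {"tx": 0, "ty": 0, "tz": -0.05, "ax": 0, "ay": 0, "az": 0, "fingers": 0},
    {"tx": 0, "ty": 0, "tz": -0.1, "ax": 0, "ay": 0, "az": 0, "fingers": 0},
  ],
)

```text
time: 20.05
tool_pos: [0.566, 0.0464, 0.0649]
orientation: [0.51, 1.571, -0.809]
wrist_force: [0.2, -0.4, -0.4]
gripper_width: -0.0002
```

>>> play_rows(
  rows=[
    {"tx": 0, "ty": 0, "tz": -0.05, "ax": 0, "ay": 0, "az": 0, "fingers": 0},
    {"tx": 0, "ty": 0, "tz": -0.1, "ax": 0, "ay": 0, "az": 0, "fingers": 0},
    {"tx": 0, "ty": 0, "tz": -0.15, "ax": 0, "ay": 0, "az": 0, "fingers": 0},
  ],
)

```text
time: 20.35
tool_pos: [0.5659, 0.0466, 0.0634]
orientation: [0.273, 1.571, -1.046]
wrist_force: [0.2, 0.3, -0.3]
gripper_width: 0.0003
```

>>> play_rows(
  rows=[
    {"tx": 0, "ty": 0, "tz": -0.05, "ax": 0, "ay": 0, "az": 0, "fingers": 0},
    {"tx": 0, "ty": 0, "tz": -0.1, "ax": 0, "ay": 0, "az": 0, "fingers": 0},
  ],
)

```text
time: 20.55
tool_pos: [0.566, 0.0466, 0.0629]
orientation: [0.728, 1.57, -0.591]
wrist_force: [-3.0, 0.2, 8.2]
gripper_width: -0.0001
```

>>> play_rows(
  rows=[
    {"tx": 0, "ty": 0, "tz": -0.05, "ax": 0, "ay": 0, "az": 0, "fingers": 0},
    {"tx": 0, "ty": 0, "tz": -0.05, "ax": 0, "ay": 0, "az": 0, "fingers": 0},
  ],
)

```text
time: 20.75
tool_pos: [0.566, 0.0465, 0.0629]
orientation: [0.925, 1.57, -0.394]
wrist_force: [-2.8, -1.4, 9.5]
gripper_width: -0.0001
```

>>> play_rows(
  rows=[
    {"tx": 0, "ty": 0, "tz": -0.05, "ax": 0, "ay": 0, "az": 0, "fingers": 0},
    {"tx": 0, "ty": 0, "tz": -0.09, "ax": 0, "ay": 0, "az": 0, "fingers": 0},
    {"tx": 0, "ty": 0, "tz": -0.09, "ax": 0, "ay": 0, "az": 0, "fingers": 0},
  ],
)

```text
time: 21.05
tool_pos: [0.566, 0.0465, 0.0629]
orientation: [1.035, 1.57, -0.284]
wrist_force: [-5.6, -0.3, 14.9]
gripper_width: -0.0002
```

>>> play_rows(
  rows=[
    {"tx": 0, "ty": 0, "tz": -0.05, "ax": 0, "ay": 0, "az": 0, "fingers": 0},
    {"tx": 0, "ty": 0, "tz": -0.05, "ax": 0, "ay": 0, "az": 0, "fingers": 0},
    {"tx": 0, "ty": 0, "tz": -0.05, "ax": 0, "ay": 0, "az": 0, "fingers": 0},
  ],
)

```text
time: 21.35
tool_pos: [0.566, 0.0465, 0.0628]
orientation: [1.016, 1.569, -0.303]
wrist_force: [-5.8, 0.6, 19.0]
gripper_width: -0.0003
```

>>> play_rows(
  rows=[
    {"tx": 0, "ty": 0, "tz": 0.5, "ax": 0, "ay": 0, "az": 0, "fingers": 0},
    {"tx": 0, "ty": 0, "tz": 2, "ax": 0, "ay": 0, "az": 0, "fingers": 0},
    {"tx": 0, "ty": 0, "tz": 4.5, "ax": 0, "ay": 0, "az": 0, "fingers": 0},
    {"tx": -1, "ty": 0.5, "tz": 6, "ax": 0, "ay": 0, "az": 0, "fingers": 0},
    {"tx": -4, "ty": 1.8, "tz": 6, "ax": 0, "ay": 0, "az": 0, "fingers": 0},
    {"tx": -8, "ty": 3.6, "tz": 6, "ax": 0, "ay": 0, "az": 0, "fingers": 0},
    {"tx": -10, "ty": 4.4, "tz": 6, "ax": 0, "ay": 0, "az": 0, "fingers": 0},
    {"tx": -10.2, "ty": 4.5, "tz": 6, "ax": 0, "ay": 0, "az": 0, "fingers": 0},
    {"tx": -10.2, "ty": 4.5, "tz": 6, "ax": 0, "ay": 0, "az": 0, "fingers": 0},
  ],
)

```text
time: 22.25
tool_pos: [0.4645, 0.0917, 0.1209]
orientation: [1.207, 1.569, -0.111]
wrist_force: [-0.4, -0.6, 0.6]
gripper_width: -0.0002
```

```bash
python3 - <<'E'
from h import *
from plant import observe
a=imaging.capture("top");cv2.imwrite("pics/t4.png",cv2.resize(a[155:275,250:370],None,fx=5,fy=5,interpolation=cv2.INTER_CUBIC))
print(observe()['tool_pos'])
a=imaging.capture("scene");cv2.imwrite("pics/s4.png",cv2.resize(a[160:235,265:365],None,fx=8,fy=8,interpolation=cv2.INTER_CUBIC))
E
```

```text
[0.4651917  0.09136802 0.12083913]
```

View pics/t4.png

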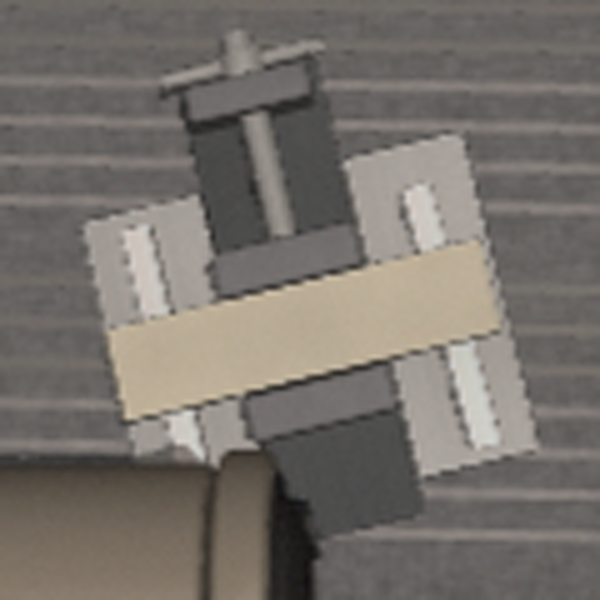

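View pics/s4.png

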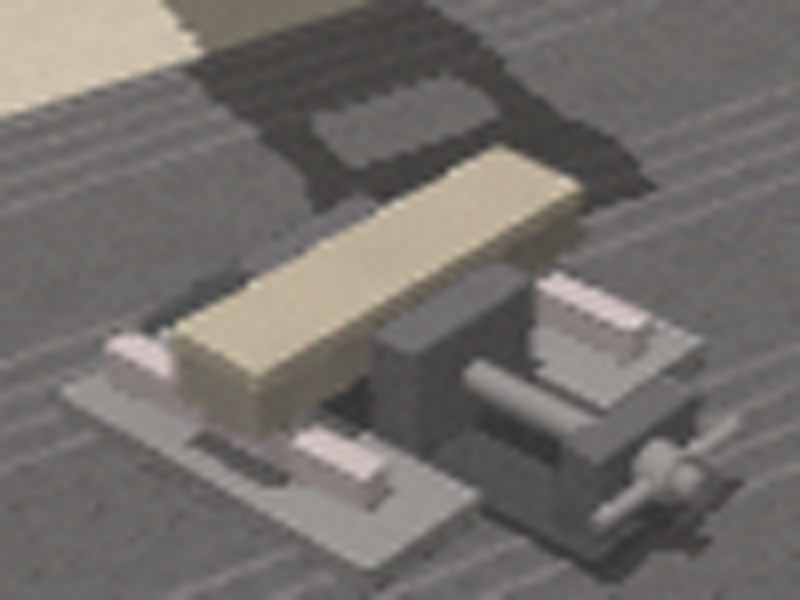

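>>> play_rows(
  rows=[
    {"tx": 0, "ty": 0, "tz": -1.5, "ax": 0, "ay": 0, "az": 0, "fingers": 0},
    {"tx": 0, "ty": 0, "tz": -4, "ax": 0, "ay": 0, "az": 0, "fingers": 0},
    {"tx": 0, "ty": 0, "tz": -6.5, "ax": 0, "ay": 0, "az": 0, "fingers": 0},
    {"tx": 0, "ty": 0, "tz": -8.5, "ax": 0, "ay": 0, "az": 0, "fingers": 0},
    {"tx": 0, "ty": 0, "tz": -9.4, "ax": 0, "ay": 0, "az": 0, "fingers": 0},
    {"tx": 0, "ty": 0, "tz": -9.8, "ax": 0, "ay": 0, "az": 0, "fingers": 0},
    {"tx": 0, "ty": 0, "tz": -9.9, "ax": 0, "ay": 0, "az": 0, "fingers": 0},
    {"tx": 0, "ty": 0, "tz": -9.9, "ax": 0, "ay": 0, "az": 0, "fingers": 0},
  ],
)

```text
time: 23.15
tool_pos: [0.4647, 0.0915, 0.0221]
orientation: [1.273, 1.569, -0.046]
wrist_force: [-1.1, 0.1, 0.1]
gripper_width: 0.0001
```

>>> play_rows(
  rows=[
    {"tx": 0.1, "ty": 0.02, "tz": 0, "ax": 0, "ay": 0, "az": 0, "fingers": 0},
    {"tx": 0.2, "ty": 0.05, "tz": 0, "ax": 0, "ay": 0, "az": 0, "fingers": 0},
    {"tx": 0.3, "ty": 0.07, "tz": 0, "ax": 0, "ay": 0, "az": 0, "fingers": 0},
    {"tx": 0.4, "ty": 0.1, "tz": 0, "ax": 0, "ay": 0, "az": 0, "fingers": 0},
    {"tx": 0.5, "ty": 0.12, "tz": 0, "ax": 0, "ay": 0, "az": 0, "fingers": 0},
  ],
)

```text
time: 23.65
tool_pos: [0.4691, 0.0928, 0.0216]
orientation: [0.994, 1.571, -0.325]
wrist_force: [-0.3, 0.1, 0.6]
gripper_width: 0.0002
```

>>> play_rows(
  rows=[
    {"tx": 0.08, "ty": 0.02, "tz": 0, "ax": 0, "ay": 0, "az": 0, "fingers": 0},
    {"tx": 0.16, "ty": 0.04, "tz": 0, "ax": 0, "ay": 0, "az": 0, "fingers": 0},
    {"tx": 0.24, "ty": 0.06, "tz": 0, "ax": 0, "ay": 0, "az": 0, "fingers": 0},
    {"tx": 0.32, "ty": 0.08, "tz": 0, "ax": 0, "ay": 0, "az": 0, "fingers": 0},
  ],
)

```text
time: 24.05
tool_pos: [0.4722, 0.0936, 0.0215]
orientation: [-0.926, 1.571, -2.245]
wrist_force: [1.2, -0.5, -0.3]
gripper_width: -0.0001
```

>>> play_rows(
  rows=[
    {"tx": 0.04, "ty": 0.01, "tz": 0, "ax": 0, "ay": 0, "az": 0, "fingers": 0},
    {"tx": 0.08, "ty": 0.02, "tz": 0, "ax": 0, "ay": 0, "az": 0, "fingers": 0},
  ],
)

```text
time: 24.25
tool_pos: [0.473, 0.0938, 0.0215]
orientation: [-0.382, 1.571, -1.701]
wrist_force: [0.5, -0.7, 0.5]
gripper_width: -0.0002
```

>>> play_rows(
  rows=[
    {"tx": 0.04, "ty": 0.01, "tz": 0, "ax": 0, "ay": 0, "az": 0, "fingers": 0},
    {"tx": 0.08, "ty": 0.02, "tz": 0, "ax": 0, "ay": 0, "az": 0, "fingers": 0},
  ],
)

```text
time: 24.45
tool_pos: [0.4738, 0.094, 0.0215]
orientation: [-0.089, 1.571, -1.408]
wrist_force: [-0.0, -0.3, -0.3]
gripper_width: -0.0002
```

>>> play_rows(
  rows=[
    {"tx": 0.04, "ty": 0.01, "tz": 0, "ax": 0, "ay": 0, "az": 0, "fingers": 0},
    {"tx": 0.04, "ty": 0.01, "tz": 0, "ax": 0, "ay": 0, "az": 0, "fingers": 0},
  ],
)

```text
time: 24.65
tool_pos: [0.4742, 0.0941, 0.0215]
orientation: [0.228, 1.571, -1.09]
wrist_force: [0.5, -0.4, 0.2]
gripper_width: -0.0003
```

>>> play_rows(
  rows=[
    {"tx": 0.04, "ty": 0.01, "tz": 0, "ax": 0, "ay": 0, "az": 0, "fingers": 0},
    {"tx": 0.08, "ty": 0.02, "tz": 0, "ax": 0, "ay": 0, "az": 0, "fingers": 0},
  ],
)

```text
time: 24.85
tool_pos: [0.4749, 0.0943, 0.0215]
orientation: [-0.324, 1.571, -1.643]
wrist_force: [-0.3, -0.2, 0.5]
gripper_width: 0.0001
```

>>> play_rows(
  rows=[
    {"tx": 0.04, "ty": 0.01, "tz": 0, "ax": 0, "ay": 0, "az": 0, "fingers": 0},
    {"tx": 0.06, "ty": 0.015, "tz": 0, "ax": 0, "ay": 0, "az": 0, "fingers": 0},
  ],
)

```text
time: 25.05
tool_pos: [0.4756, 0.0944, 0.0215]
orientation: [0.595, 1.571, -0.725]
wrist_force: [0.4, 0.8, 0.4]
gripper_width: 0.0002
```

>>> play_rows(
  rows=[
    {"tx": 0.03, "ty": 0.008, "tz": 0, "ax": 0, "ay": 0, "az": 0, "fingers": 0},
    {"tx": 0.05, "ty": 0.013, "tz": 0, "ax": 0, "ay": 0, "az": 0, "fingers": 0},
  ],
)

```text
time: 25.25
tool_pos: [0.4761, 0.0945, 0.0215]
orientation: [-0.176, 1.571, -1.495]
wrist_force: [-0.0, -0.6, 0.7]
gripper_width: 0.0001
```

>>> play_rows(
  rows=[
    {"tx": 0.03, "ty": 0.008, "tz": 0, "ax": 0, "ay": 0, "az": 0, "fingers": 0},
    {"tx": 0.04, "ty": 0.01, "tz": 0, "ax": 0, "ay": 0, "az": 0, "fingers": 0},
  ],
)

```text
time: 25.45
tool_pos: [0.4765, 0.0946, 0.0215]
orientation: [-0.091, 1.571, -1.41]
wrist_force: [0.7, -0.1, 0.9]
gripper_width: -0.0001
```

>>> play_rows(
  rows=[
    {"tx": 0.03, "ty": 0.008, "tz": 0, "ax": 0, "ay": 0, "az": 0, "fingers": 0},
    {"tx": 0.04, "ty": 0.01, "tz": 0, "ax": 0, "ay": 0, "az": 0, "fingers": 0},
  ],
)

```text
time: 25.65
tool_pos: [0.4769, 0.0948, 0.0215]
orientation: [0.618, 1.571, -0.701]
wrist_force: [-0.6, 0.6, 0.6]
gripper_width: 0.0002
```

>>> play_rows(
  rows=[
    {"tx": 0.03, "ty": 0.008, "tz": 0, "ax": 0, "ay": 0, "az": 0, "fingers": 0},
    {"tx": 0.03, "ty": 0.008, "tz": 0, "ax": 0, "ay": 0, "az": 0, "fingers": 0},
  ],
)

```text
time: 25.85
tool_pos: [0.4772, 0.0948, 0.0215]
orientation: [0.476, 1.571, -0.843]
wrist_force: [0.1, -0.2, 0.0]
gripper_width: 0.0004
```

>>> play_rows(
  rows=[
    {"tx": 0.03, "ty": 0.008, "tz": 0, "ax": 0, "ay": 0, "az": 0, "fingers": 0},
    {"tx": 0.03, "ty": 0.008, "tz": 0, "ax": 0, "ay": 0, "az": 0, "fingers": 0},
  ],
)

```text
time: 26.05
tool_pos: [0.4775, 0.0949, 0.0215]
orientation: [0.303, 1.571, -1.016]
wrist_force: [0.5, -0.0, -0.1]
gripper_width: 0.0001
```

>>> play_rows(
  rows=[
    {"tx": 0.03, "ty": 0.008, "tz": 0, "ax": 0, "ay": 0, "az": 0, "fingers": 0},
    {"tx": 0.03, "ty": 0.008, "tz": 0, "ax": 0, "ay": 0, "az": 0, "fingers": 0},
  ],
)

```text
time: 26.25
tool_pos: [0.4778, 0.095, 0.0215]
orientation: [0.362, 1.571, -0.957]
wrist_force: [0.2, 0.3, 0.2]
gripper_width: 0.0001
```

>>> play_rows(
  rows=[
    {"tx": 0.03, "ty": 0.008, "tz": 0, "ax": 0, "ay": 0, "az": 0, "fingers": 0},
    {"tx": 0.05, "ty": 0.013, "tz": 0, "ax": 0, "ay": 0, "az": 0, "fingers": 0},
  ],
)

```text
time: 26.45
tool_pos: [0.4783, 0.0951, 0.0215]
orientation: [-0.223, 1.571, -1.542]
wrist_force: [-0.5, 0.5, -0.2]
gripper_width: 0.0
```

>>> play_rows(
  rows=[
    {"tx": 0.03, "ty": 0.008, "tz": 0, "ax": 0, "ay": 0, "az": 0, "fingers": 0},
    {"tx": 0.05, "ty": 0.013, "tz": 0, "ax": 0, "ay": 0, "az": 0, "fingers": 0},
  ],
)

```text
time: 26.65
tool_pos: [0.4784, 0.0952, 0.0215]
orientation: [-1.544, 1.57, -2.863]
wrist_force: [-1.5, -0.6, 1.5]
gripper_width: 0.0001
```

>>> play_rows(
  rows=[
    {"tx": 0.03, "ty": 0.008, "tz": 0, "ax": 0, "ay": 0, "az": 0, "fingers": 0},
    {"tx": 0.05, "ty": 0.013, "tz": 0, "ax": 0, "ay": 0, "az": 0, "fingers": 0},
  ],
)

```text
time: 26.85
tool_pos: [0.4785, 0.0952, 0.0214]
orientation: [-1.603, 1.569, -2.922]
wrist_force: [-3.7, -2.1, 2.9]
gripper_width: 0.0003
```

```bash
python3 - <<'E'
from h import *
a=imaging.capture("top");cv2.imwrite("pics/t5.png",cv2.resize(a[155:275,250:370],None,fx=5,fy=5,interpolation=cv2.INTER_CUBIC))
a=imaging.capture("scene");cv2.imwrite("pics/s5.png",cv2.resize(a[140:235,265:365],None,fx=6,fy=6,interpolation=cv2.INTER_CUBIC))
E
```

```text
(no output)
```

View pics/t5.png

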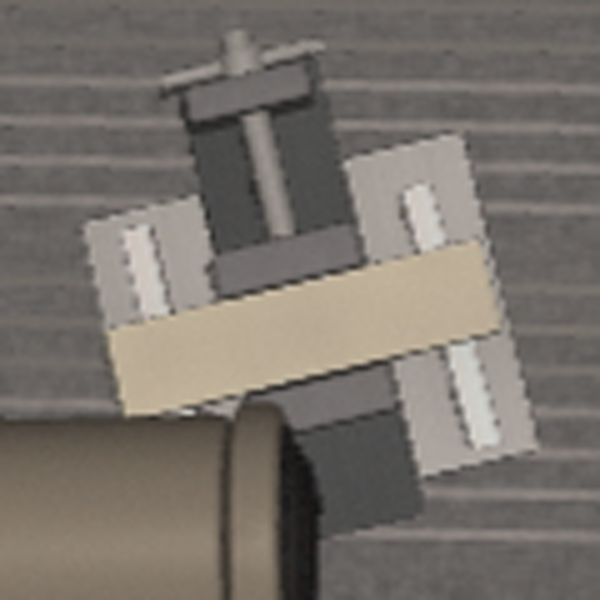

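View pics/s5.png

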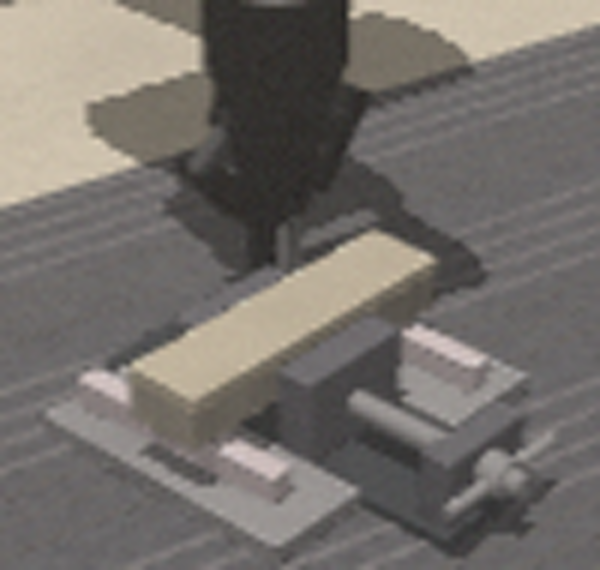

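>>> play_rows(
  rows=[
    {"tx": -0.05, "ty": -0.013, "tz": 0, "ax": 0, "ay": 0, "az": 0, "fingers": 0},
    {"tx": -0.05, "ty": -0.013, "tz": 0, "ax": 0, "ay": 0, "az": 0, "fingers": 0},
    {"tx": -0.05, "ty": -0.013, "tz": 0, "ax": 0, "ay": 0, "az": 0, "fingers": 0},
  ],
)

```text
time: 27.25
tool_pos: [0.4785, 0.0952, 0.0214]
orientation: [-1.603, 1.57, -2.922]
wrist_force: [-3.9, -1.6, 0.9]
gripper_width: -0.0001
```

>>> play_rows(
  rows=[
    {"tx": 0, "ty": 0, "tz": 0, "ax": 0, "ay": 0, "az": 0, "fingers": 0},
  ],
)

```text
time: 27.35
tool_pos: [0.4785, 0.0952, 0.0214]
orientation: [-1.599, 1.57, -2.918]
wrist_force: [-3.5, -1.8, 1.4]
gripper_width: -0.0001
```

>>> play_rows(
  rows=[
    {"tx": 0, "ty": 0, "tz": 0, "ax": 0, "ay": 0, "az": 0, "fingers": 0},
  ],
)

```text
time: 27.45
tool_pos: [0.4785, 0.0952, 0.0214]
orientation: [-1.573, 1.57, -2.892]
wrist_force: [-3.5, -1.8, 1.0]
gripper_width: 0.0001
```

>>> play_rows(
  rows=[
    {"tx": 0, "ty": 0, "tz": 0, "ax": 0, "ay": 0, "az": 0, "fingers": 0},
  ],
)

```text
time: 27.55
tool_pos: [0.4785, 0.0952, 0.0214]
orientation: [-1.591, 1.57, -2.91]
wrist_force: [-4.5, -1.6, 1.0]
gripper_width: 0.0003
```

>>> play_rows(
  rows=[
    {"tx": -0.05, "ty": -0.013, "tz": 0, "ax": 0, "ay": 0, "az": 0, "fingers": 0},
    {"tx": -0.05, "ty": -0.013, "tz": 0, "ax": 0, "ay": 0, "az": 0, "fingers": 0},
  ],
)

```text
time: 27.75
tool_pos: [0.4785, 0.0952, 0.0215]
orientation: [1.39, 1.57, 0.071]
wrist_force: [-2.0, -1.1, 0.5]
gripper_width: -0.0
```

>>> play_rows(
  rows=[
    {"tx": 0, "ty": 0, "tz": 0, "ax": 0, "ay": 0, "az": 0, "fingers": 0},
  ],
)

```text
time: 27.85
tool_pos: [0.4784, 0.0952, 0.0215]
orientation: [1.309, 1.57, -0.01]
wrist_force: [-2.2, -0.6, -0.5]
gripper_width: -0.0001
```

>>> play_rows(
  rows=[
    {"tx": 0, "ty": 0, "tz": 0, "ax": 0, "ay": 0, "az": 0, "fingers": 0},
  ],
)

```text
time: 27.95
tool_pos: [0.4785, 0.0952, 0.0215]
orientation: [1.294, 1.57, -0.025]
wrist_force: [-2.0, -0.8, 0.5]
gripper_width: -0.0001
```

>>> play_rows(
  rows=[
    {"tx": -0.014, "ty": -0.004, "tz": 0, "ax": 0, "ay": 0, "az": 0, "fingers": 0},
    {"tx": -0.014, "ty": -0.004, "tz": 0, "ax": 0, "ay": 0, "az": 0, "fingers": 0},
  ],
)

```text
time: 28.15
tool_pos: [0.4784, 0.0951, 0.0216]
orientation: [1.341, 1.57, 0.022]
wrist_force: [-0.9, 0.2, -0.3]
gripper_width: 0.0002
```

>>> play_rows(
  rows=[
    {"tx": 0, "ty": 0, "tz": 0, "ax": 0, "ay": 0, "az": 0, "fingers": 0},
    {"tx": 0, "ty": 0, "tz": 0, "ax": 0, "ay": 0, "az": 0, "fingers": 0},
    {"tx": 0, "ty": 0, "tz": 0, "ax": 0, "ay": 0, "az": 0, "fingers": 0},
    {"tx": 0, "ty": 0, "tz": 0, "ax": 0, "ay": 0, "az": 0, "fingers": 0},
  ],
)

```text
time: 28.55
tool_pos: [0.4784, 0.0951, 0.0216]
orientation: [1.26, 1.57, -0.059]
wrist_force: [1.0, -0.6, 0.0]
gripper_width: 0.0
```

>>> play_rows(
  rows=[
    {"tx": 0, "ty": 0, "tz": 0, "ax": 0, "ay": 0, "az": 0, "fingers": 0},
    {"tx": 0, "ty": 0, "tz": 0, "ax": 0, "ay": 0, "az": 0, "fingers": 0},
    {"tx": 0, "ty": 0, "tz": 0, "ax": 0, "ay": 0, "az": 0, "fingers": 0},
    {"tx": 0, "ty": 0, "tz": 0, "ax": 0, "ay": 0, "az": 0, "fingers": 0},
  ],
)

```text
time: 28.95
tool_pos: [0.4782, 0.0951, 0.0215]
orientation: [0.89, 1.571, -0.429]
wrist_force: [0.6, -0.2, 0.3]
gripper_width: 0.0004
```

>>> play_rows(
  rows=[
    {"tx": 0, "ty": 0, "tz": 0, "ax": 0, "ay": 0, "az": 0, "fingers": 0},
    {"tx": 0, "ty": 0, "tz": 0, "ax": 0, "ay": 0, "az": 0, "fingers": 0},
    {"tx": 0, "ty": 0, "tz": 0, "ax": 0, "ay": 0, "az": 0, "fingers": 0},
    {"tx": 0, "ty": 0, "tz": 0, "ax": 0, "ay": 0, "az": 0, "fingers": 0},
  ],
)

```text
time: 29.35
tool_pos: [0.4781, 0.0951, 0.0215]
orientation: [0.281, 1.571, -1.038]
wrist_force: [0.0, -0.1, 0.2]
gripper_width: 0.0002
```

>>> play_rows(
  rows=[
    {"tx": 0.02, "ty": 0.005, "tz": 0, "ax": 0, "ay": 0, "az": 0, "fingers": 0},
    {"tx": 0.04, "ty": 0.01, "tz": 0, "ax": 0, "ay": 0, "az": 0, "fingers": 0},
    {"tx": 0.04, "ty": 0.01, "tz": 0, "ax": 0, "ay": 0, "az": 0, "fingers": 0},
  ],
)

```text
time: 29.65
tool_pos: [0.4784, 0.0952, 0.0215]
orientation: [-1.404, 1.57, -2.723]
wrist_force: [-0.7, -0.4, 0.3]
gripper_width: 0.0002
```

>>> play_rows(
  rows=[
    {"tx": 0, "ty": 0, "tz": 0, "ax": 0, "ay": 0, "az": 0, "fingers": 0},
    {"tx": 0, "ty": 0, "tz": 0, "ax": 0, "ay": 0, "az": 0, "fingers": 0},
  ],
)

```text
time: 29.85
tool_pos: [0.4784, 0.0952, 0.0215]
orientation: [-1.283, 1.571, -2.602]
wrist_force: [-0.7, -0.4, 0.1]
gripper_width: -0.0001
```

>>> play_rows(
  rows=[
    {"tx": 0, "ty": 0, "tz": 0, "ax": 0, "ay": 0, "az": 0, "fingers": 0},
    {"tx": 0, "ty": 0, "tz": 0, "ax": 0, "ay": 0, "az": 0, "fingers": 0},
  ],
)

```text
time: 30.05
tool_pos: [0.4784, 0.0951, 0.0215]
orientation: [-1.295, 1.571, -2.614]
wrist_force: [-0.2, -1.0, 0.9]
gripper_width: -0.0003
```

>>> play_rows(
  rows=[
    {"tx": 0, "ty": 0, "tz": 0, "ax": 0, "ay": 0, "az": 0, "fingers": 0},
    {"tx": 0, "ty": 0, "tz": 0, "ax": 0, "ay": 0, "az": 0, "fingers": 0},
  ],
)

```text
time: 30.25
tool_pos: [0.4784, 0.0951, 0.0215]
orientation: [-1.037, 1.571, -2.357]
wrist_force: [-0.5, 0.1, -0.2]
gripper_width: -0.0002
```

>>> play_rows(
  rows=[
    {"tx": 0.02, "ty": 0.005, "tz": 0, "ax": 0, "ay": 0, "az": 0, "fingers": 0},
    {"tx": 0.02, "ty": 0.005, "tz": 0, "ax": 0, "ay": 0, "az": 0, "fingers": 0},
  ],
)

```text
time: 30.45
tool_pos: [0.4785, 0.0952, 0.0215]
orientation: [-1.588, 1.57, -2.907]
wrist_force: [-1.6, -0.2, 0.8]
gripper_width: -0.0002
```

>>> play_rows(
  rows=[
    {"tx": 0, "ty": 0, "tz": 0, "ax": 0, "ay": 0, "az": 0, "fingers": 0},
    {"tx": 0, "ty": 0, "tz": 0, "ax": 0, "ay": 0, "az": 0, "fingers": 0},
  ],
)

```text
time: 30.65
tool_pos: [0.4785, 0.0952, 0.0215]
orientation: [-1.487, 1.57, -2.806]
wrist_force: [-1.9, -0.4, 1.1]
gripper_width: 0.0001
```

>>> play_rows(
  rows=[
    {"tx": 0, "ty": 0, "tz": 0, "ax": 0, "ay": 0, "az": 0, "fingers": 0},
    {"tx": 0, "ty": 0, "tz": 0, "ax": 0, "ay": 0, "az": 0, "fingers": 0},
  ],
)

```text
time: 30.85
tool_pos: [0.4785, 0.0952, 0.0215]
orientation: [-1.494, 1.57, -2.813]
wrist_force: [-1.6, -0.6, 0.8]
gripper_width: -0.0001
```

>>> play_rows(
  rows=[
    {"tx": 0, "ty": 0, "tz": 0, "ax": 0, "ay": 0, "az": 0, "fingers": 0},
    {"tx": 0, "ty": 0, "tz": 0, "ax": 0, "ay": 0, "az": 0, "fingers": 0},
  ],
)

```text
time: 31.05
tool_pos: [0.4785, 0.0952, 0.0215]
orientation: [-1.525, 1.57, -2.844]
wrist_force: [-3.0, -0.8, 0.7]
gripper_width: 0.0002
```

>>> play_rows(
  rows=[
    {"tx": -0.005, "ty": 0, "tz": 0, "ax": 0, "ay": 0, "az": 0, "fingers": 0},
    {"tx": -0.005, "ty": 0, "tz": 0, "ax": 0, "ay": 0, "az": 0, "fingers": 0},
    {"tx": -0.005, "ty": 0, "tz": 0, "ax": 0, "ay": 0, "az": 0, "fingers": 0},
  ],
)

```text
time: 31.35
tool_pos: [0.4785, 0.0952, 0.0215]
orientation: [-1.485, 1.57, -2.804]
wrist_force: [-2.7, -0.9, 1.0]
gripper_width: -0.0001
```

>>> play_rows(
  rows=[
    {"tx": 0, "ty": 0, "tz": 0, "ax": 0, "ay": 0, "az": 0, "fingers": 0},
    {"tx": 0, "ty": 0, "tz": 0, "ax": 0, "ay": 0, "az": 0, "fingers": 0},
    {"tx": 0, "ty": 0, "tz": 0, "ax": 0, "ay": 0, "az": 0, "fingers": 0},
  ],
)

```text
time: 31.65
tool_pos: [0.4785, 0.0952, 0.0215]
orientation: [-1.449, 1.57, -2.768]
wrist_force: [-2.7, -0.9, 1.0]
gripper_width: -0.0002
```

>>> play_rows(
  rows=[
    {"tx": -0.2, "ty": -0.05, "tz": 0, "ax": 0, "ay": 0, "az": 0, "fingers": 0},
    {"tx": -1, "ty": -0.25, "tz": 0, "ax": 0, "ay": 0, "az": 0, "fingers": 0},
    {"tx": -1.8, "ty": -0.5, "tz": 0.5, "ax": 0, "ay": 0, "az": 0, "fingers": 0},
    {"tx": -2, "ty": -0.5, "tz": 2.5, "ax": 0, "ay": 0, "az": 0, "fingers": 0},
    {"tx": -2, "ty": -0.5, "tz": 5.5, "ax": 0, "ay": 0, "az": 0, "fingers": 0},
    {"tx": -2, "ty": -0.5, "tz": 8, "ax": 0, "ay": 0, "az": 0, "fingers": 0},
    {"tx": -2, "ty": -0.5, "tz": 9, "ax": 0, "ay": 0, "az": 0, "fingers": 0},
  ],
)

```text
time: 32.35
tool_pos: [0.4595, 0.0902, 0.114]
orientation: [1.345, 1.566, 0.026]
wrist_force: [0.4, -0.2, -0.9]
gripper_width: 0.0002
```

>>> play_rows(
  rows=[
    {"tx": 0.3, "ty": -2, "tz": 0, "ax": 0, "ay": 0, "az": 0, "fingers": 0},
    {"tx": 1, "ty": -5.5, "tz": 0, "ax": 0, "ay": 0, "az": 0, "fingers": 0},
    {"tx": 2, "ty": -9.5, "tz": 0, "ax": 0, "ay": 0, "az": 0, "fingers": 0},
    {"tx": 2.7, "ty": -12.5, "tz": 0, "ax": 0, "ay": 0, "az": 0, "fingers": 0},
    {"tx": 2.9, "ty": -13.6, "tz": 0, "ax": 0, "ay": 0, "az": 0, "fingers": 0},
    {"tx": 2.9, "ty": -13.6, "tz": -2, "ax": 0, "ay": 0, "az": 0, "fingers": 0},
    {"tx": 2.9, "ty": -13.6, "tz": -4.5, "ax": 0, "ay": 0, "az": 0, "fingers": 0},
    {"tx": 2.9, "ty": -13.6, "tz": -7, "ax": 0, "ay": 0, "az": 0, "fingers": 0},
    {"tx": 2.9, "ty": -13.6, "tz": -8.5, "ax": 0, "ay": 0, "az": 0, "fingers": 0},
    {"tx": 2.9, "ty": -13.6, "tz": -9, "ax": 0, "ay": 0, "az": 0, "fingers": 0},
    {"tx": 2.9, "ty": -13.6, "tz": -9.1, "ax": 0, "ay": 0, "az": 0, "fingers": 0},
    {"tx": 2.9, "ty": -13.6, "tz": -9.1, "ax": 0, "ay": 0, "az": 0, "fingers": 0},
  ],
)

```text
time: 33.55
tool_pos: [0.4879, -0.0456, 0.021]
orientation: [1.045, 1.57, -0.274]
wrist_force: [-0.1, 0.6, -0.2]
gripper_width: 0.0
```

>>> play_rows(
  rows=[
    {"tx": 0.15, "ty": 0.04, "tz": 0, "ax": 0, "ay": 0, "az": 0, "fingers": 0},
    {"tx": 0.3, "ty": 0.08, "tz": 0, "ax": 0, "ay": 0, "az": 0, "fingers": 0},
    {"tx": 0.45, "ty": 0.12, "tz": 0, "ax": 0, "ay": 0, "az": 0, "fingers": 0},
    {"tx": 0.6, "ty": 0.15, "tz": 0, "ax": 0, "ay": 0, "az": 0, "fingers": 0},
    {"tx": 0.75, "ty": 0.19, "tz": 0, "ax": 0, "ay": 0, "az": 0, "fingers": 0},
    {"tx": 0.85, "ty": 0.22, "tz": 0, "ax": 0, "ay": 0, "az": 0, "fingers": 0},
    {"tx": 0.9, "ty": 0.23, "tz": 0, "ax": 0, "ay": 0, "az": 0, "fingers": 0},
  ],
)

```text
time: 34.25
tool_pos: [0.4967, -0.0434, 0.0205]
orientation: [-0.6, 1.571, -1.919]
wrist_force: [0.2, -0.2, 0.8]
gripper_width: -0.0001
```

```bash
python3 - <<'E'
from h import *
from plant import observe
a=imaging.capture("top");cv2.imwrite("pics/t6.png",cv2.resize(a[155:275,250:370],None,fx=5,fy=5,interpolation=cv2.INTER_CUBIC))
print(observe()['tool_pos'])
E
```

```text
[ 0.49677363 -0.04346048  0.02049874]
```

View pics/t6.png

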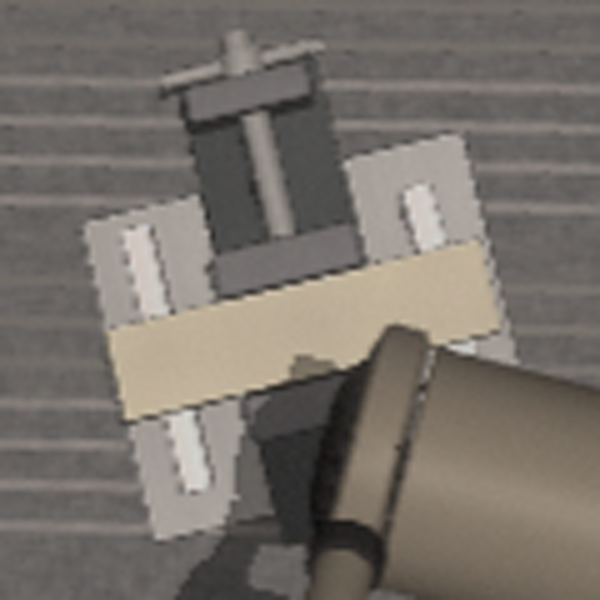

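>>> play_rows(
  rows=[
    {"tx": 0.06, "ty": 0.015, "tz": 0, "ax": 0, "ay": 0, "az": 0, "fingers": 0},
    {"tx": 0.12, "ty": 0.03, "tz": 0, "ax": 0, "ay": 0, "az": 0, "fingers": 0},
    {"tx": 0.18, "ty": 0.045, "tz": 0, "ax": 0, "ay": 0, "az": 0, "fingers": 0},
    {"tx": 0.23, "ty": 0.06, "tz": 0, "ax": 0, "ay": 0, "az": 0, "fingers": 0},
  ],
)

```text
time: 34.7
tool_pos: [0.499, -0.0429, 0.0205]
orientation: [-0.394, 1.571, -1.713]
wrist_force: [0.8, 0.1, -0.2]
gripper_width: -0.0002
```

>>> play_rows(
  rows=[
    {"tx": 0.03, "ty": 0.008, "tz": 0, "ax": 0, "ay": 0, "az": 0, "fingers": 0},
    {"tx": 0.06, "ty": 0.015, "tz": 0, "ax": 0, "ay": 0, "az": 0, "fingers": 0},
  ],
)

```text
time: 34.9
tool_pos: [0.4996, -0.0427, 0.0205]
orientation: [-0.455, 1.571, -1.774]
wrist_force: [0.9, -0.3, -0.2]
gripper_width: -0.0001
```

>>> play_rows(
  rows=[
    {"tx": 0.03, "ty": 0.008, "tz": 0, "ax": 0, "ay": 0, "az": 0, "fingers": 0},
    {"tx": 0.06, "ty": 0.015, "tz": 0, "ax": 0, "ay": 0, "az": 0, "fingers": 0},
  ],
)

```text
time: 35.1
tool_pos: [0.5002, -0.0426, 0.0205]
orientation: [-0.64, 1.571, -1.959]
wrist_force: [-0.2, 0.2, 0.3]
gripper_width: 0.0002
```

>>> play_rows(
  rows=[
    {"tx": 0.03, "ty": 0.008, "tz": 0, "ax": 0, "ay": 0, "az": 0, "fingers": 0},
    {"tx": 0.05, "ty": 0.013, "tz": 0, "ax": 0, "ay": 0, "az": 0, "fingers": 0},
  ],
)

```text
time: 35.3
tool_pos: [0.5007, -0.0425, 0.0205]
orientation: [-0.208, 1.571, -1.527]
wrist_force: [0.2, -0.2, 0.2]
gripper_width: 0.0003
```

>>> play_rows(
  rows=[
    {"tx": 0.02, "ty": 0.005, "tz": 0, "ax": 0, "ay": 0, "az": 0, "fingers": 0},
    {"tx": 0.04, "ty": 0.01, "tz": 0, "ax": 0, "ay": 0, "az": 0, "fingers": 0},
  ],
)

```text
time: 35.5
tool_pos: [0.5011, -0.0424, 0.0205]
orientation: [-0.27, 1.571, -1.589]
wrist_force: [-0.2, -0.9, 0.7]
gripper_width: -0.0001
```

>>> play_rows(
  rows=[
    {"tx": 0.02, "ty": 0.005, "tz": 0, "ax": 0, "ay": 0, "az": 0, "fingers": 0},
    {"tx": 0.04, "ty": 0.01, "tz": 0, "ax": 0, "ay": 0, "az": 0, "fingers": 0},
  ],
)

```text
time: 35.7
tool_pos: [0.5015, -0.0422, 0.0205]
orientation: [-0.087, 1.571, -1.406]
wrist_force: [-0.3, 0.5, 0.5]
gripper_width: 0.0001
```

>>> play_rows(
  rows=[
    {"tx": 0.02, "ty": 0.005, "tz": 0, "ax": 0, "ay": 0, "az": 0, "fingers": 0},
    {"tx": 0.03, "ty": 0.008, "tz": 0, "ax": 0, "ay": 0, "az": 0, "fingers": 0},
  ],
)

```text
time: 35.9
tool_pos: [0.5015, -0.0422, 0.0205]
orientation: [-1.602, 1.57, -2.921]
wrist_force: [-1.8, -0.7, 0.9]
gripper_width: -0.0004
```

>>> play_rows(
  rows=[
    {"tx": 0.02, "ty": 0.005, "tz": 0, "ax": 0, "ay": 0, "az": 0, "fingers": 0},
    {"tx": 0.03, "ty": 0.008, "tz": 0, "ax": 0, "ay": 0, "az": 0, "fingers": 0},
  ],
)

```text
time: 36.1
tool_pos: [0.5016, -0.0422, 0.0204]
orientation: [-1.731, 1.57, -3.05]
wrist_force: [-3.0, -1.9, 2.1]
gripper_width: -0.0001
```

>>> play_rows(
  rows=[
    {"tx": -0.03, "ty": -0.008, "tz": 0, "ax": 0, "ay": 0, "az": 0, "fingers": 0},
    {"tx": -0.03, "ty": -0.008, "tz": 0, "ax": 0, "ay": 0, "az": 0, "fingers": 0},
  ],
)

```text
time: 36.3
tool_pos: [0.5016, -0.0422, 0.0205]
orientation: [-1.621, 1.571, -2.94]
wrist_force: [-1.6, -0.9, 0.8]
gripper_width: 0.0001
```

>>> play_rows(
  rows=[
    {"tx": 0, "ty": 0, "tz": 0, "ax": 0, "ay": 0, "az": 0, "fingers": 0},
    {"tx": 0, "ty": 0, "tz": 0, "ax": 0, "ay": 0, "az": 0, "fingers": 0},
  ],
)

```text
time: 36.5
tool_pos: [0.5016, -0.0422, 0.0205]
orientation: [-1.639, 1.57, -2.958]
wrist_force: [-2.5, -1.2, 1.9]
gripper_width: 0.0001
```

>>> play_rows(
  rows=[
    {"tx": 0, "ty": 0, "tz": 0, "ax": 0, "ay": 0, "az": 0, "fingers": 0},
    {"tx": 0, "ty": 0, "tz": 0, "ax": 0, "ay": 0, "az": 0, "fingers": 0},
  ],
)

```text
time: 36.7
tool_pos: [0.5016, -0.0422, 0.0205]
orientation: [-1.651, 1.57, -2.97]
wrist_force: [-2.6, -2.4, 1.5]
gripper_width: -0.0003
```

>>> play_rows(
  rows=[
    {"tx": 0, "ty": 0, "tz": 0, "ax": 0, "ay": 0, "az": 0, "fingers": 0},
    {"tx": 0, "ty": 0, "tz": 0, "ax": 0, "ay": 0, "az": 0, "fingers": 0},
  ],
)

```text
time: 36.9
tool_pos: [0.5016, -0.0422, 0.0205]
orientation: [-1.792, 1.57, -3.112]
wrist_force: [-2.9, -2.0, 1.4]
gripper_width: 0.0002
```

>>> play_rows(
  rows=[
    {"tx": -0.02, "ty": -0.01, "tz": 0, "ax": 0, "ay": 0, "az": 0, "fingers": 0},
    {"tx": -0.02, "ty": -0.01, "tz": 0, "ax": 0, "ay": 0, "az": 0, "fingers": 0},
  ],
)

```text
time: 37.1
tool_pos: [0.5016, -0.0422, 0.0205]
orientation: [1.471, 1.571, 0.152]
wrist_force: [-2.9, 0.3, 0.8]
gripper_width: 0.0001
```

>>> play_rows(
  rows=[
    {"tx": 0, "ty": 0, "tz": 0, "ax": 0, "ay": 0, "az": 0, "fingers": 0},
    {"tx": 0, "ty": 0, "tz": 0, "ax": 0, "ay": 0, "az": 0, "fingers": 0},
  ],
)

```text
time: 37.3
tool_pos: [0.5016, -0.0422, 0.0205]
orientation: [0.904, 1.571, -0.415]
wrist_force: [-2.6, -0.1, -0.5]
gripper_width: 0.0001
```

>>> play_rows(
  rows=[
    {"tx": 0, "ty": 0, "tz": 0, "ax": 0, "ay": 0, "az": 0, "fingers": 0},
    {"tx": 0, "ty": 0, "tz": 0, "ax": 0, "ay": 0, "az": 0, "fingers": 0},
  ],
)

```text
time: 37.5
tool_pos: [0.5015, -0.0422, 0.0205]
orientation: [-0.986, 1.571, -2.305]
wrist_force: [-1.4, -1.1, 0.5]
gripper_width: -0.0
```

>>> play_rows(
  rows=[
    {"tx": 0, "ty": 0, "tz": 0, "ax": 0, "ay": 0, "az": 0, "fingers": 0},
    {"tx": 0, "ty": 0, "tz": 0, "ax": 0, "ay": 0, "az": 0, "fingers": 0},
  ],
)

```text
time: 37.7
tool_pos: [0.5016, -0.0422, 0.0205]
orientation: [-0.011, 1.571, -1.33]
wrist_force: [-2.2, -0.3, 0.6]
gripper_width: -0.0001
```

>>> play_rows(
  rows=[
    {"tx": -0.004, "ty": -0.001, "tz": 0, "ax": 0, "ay": 0, "az": 0, "fingers": 0},
    {"tx": -0.004, "ty": -0.001, "tz": 0, "ax": 0, "ay": 0, "az": 0, "fingers": 0},
    {"tx": -0.004, "ty": -0.001, "tz": 0, "ax": 0, "ay": 0, "az": 0, "fingers": 0},
  ],
)

```text
time: 38.0
tool_pos: [0.5016, -0.0423, 0.0205]
orientation: [0.824, 1.571, -0.495]
wrist_force: [-2.0, -0.1, -0.6]
gripper_width: -0.0
```

>>> play_rows(
  rows=[
    {"tx": 0, "ty": 0, "tz": 0, "ax": 0, "ay": 0, "az": 0, "fingers": 0},
    {"tx": 0, "ty": 0, "tz": 0, "ax": 0, "ay": 0, "az": 0, "fingers": 0},
    {"tx": 0, "ty": 0, "tz": 0, "ax": 0, "ay": 0, "az": 0, "fingers": 0},
    {"tx": 0, "ty": 0, "tz": 0, "ax": 0, "ay": 0, "az": 0, "fingers": 0},
  ],
)

```text
time: 38.4
tool_pos: [0.5015, -0.0423, 0.0205]
orientation: [0.763, 1.571, -0.556]
wrist_force: [-1.4, 0.1, -0.3]
gripper_width: 0.0002
```

>>> play_rows(
  rows=[
    {"tx": -0.2, "ty": -0.05, "tz": 0, "ax": 0, "ay": 0, "az": 0, "fingers": 0},
    {"tx": -1, "ty": -0.25, "tz": 0, "ax": 0, "ay": 0, "az": 0, "fingers": 0},
    {"tx": -1.8, "ty": -0.5, "tz": 0.5, "ax": 0, "ay": 0, "az": 0, "fingers": 0},
    {"tx": -2, "ty": -0.5, "tz": 3, "ax": 0, "ay": 0, "az": 0, "fingers": 0},
    {"tx": -2, "ty": -0.5, "tz": 7, "ax": 0, "ay": 0, "az": 0, "fingers": 0},
    {"tx": -2, "ty": -1.5, "tz": 11, "ax": 0, "ay": 0, "az": 0, "fingers": 0},
    {"tx": -3, "ty": -5, "tz": 14, "ax": 0, "ay": 0, "az": 0, "fingers": 0},
    {"tx": -5, "ty": -9, "tz": 16, "ax": 0, "ay": 0, "az": 0, "fingers": 0},
    {"tx": -7, "ty": -13, "tz": 18, "ax": 0, "ay": 0, "az": 0, "fingers": 0},
    {"tx": -9, "ty": -17, "tz": 19, "ax": 0, "ay": 0, "az": 0, "fingers": 0},
    {"tx": -11, "ty": -21, "tz": 20, "ax": 0, "ay": 0, "az": 0, "fingers": 0},
    {"tx": -12, "ty": -23, "tz": 20, "ax": 0, "ay": 0, "az": 0, "fingers": 0},
    {"tx": -12, "ty": -23, "tz": 20, "ax": 0, "ay": 0, "az": 0, "fingers": 0},
    {"tx": -12, "ty": -23, "tz": 20, "ax": 0, "ay": 0, "az": 0, "fingers": 0},
  ],
)

```text
time: 39.8
tool_pos: [0.3809, -0.272, 0.2205]
orientation: [2.68, 1.57, 1.359]
wrist_force: [-0.2, 0.3, -0.5]
gripper_width: 0.0002
```

```bash
python3 - <<'E'
from h import *
a=imaging.capture("top");cv2.imwrite("pics/t7.png",cv2.resize(a[155:275,250:370],None,fx=5,fy=5,interpolation=cv2.INTER_CUBIC))
cv2.imwrite("pics/t7f.png",a)
a=imaging.capture("scene");cv2.imwrite("pics/s7.png",a)
cv2.imwrite("pics/s7c.png",cv2.resize(a[160:235,265:365],None,fx=8,fy=8,interpolation=cv2.INTER_CUBIC))
E
```

```text
(no output)
```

View pics/t7.png

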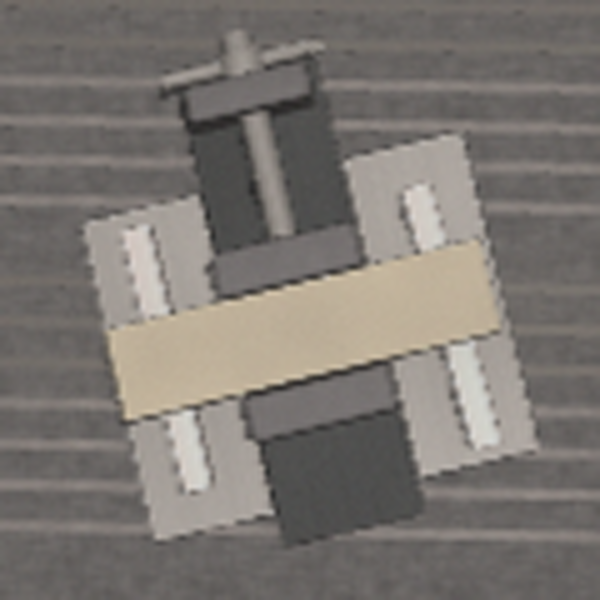

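View pics/t7f.png

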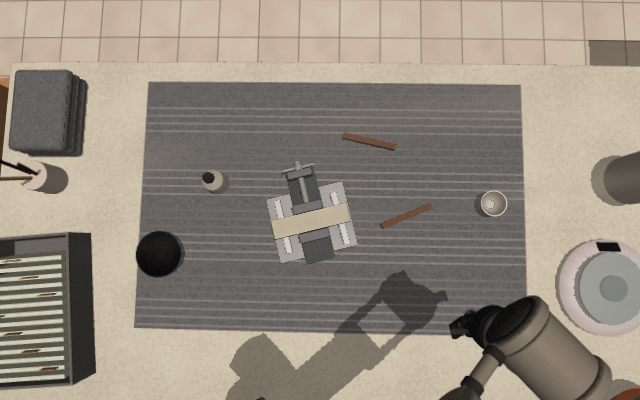

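View pics/s7c.png

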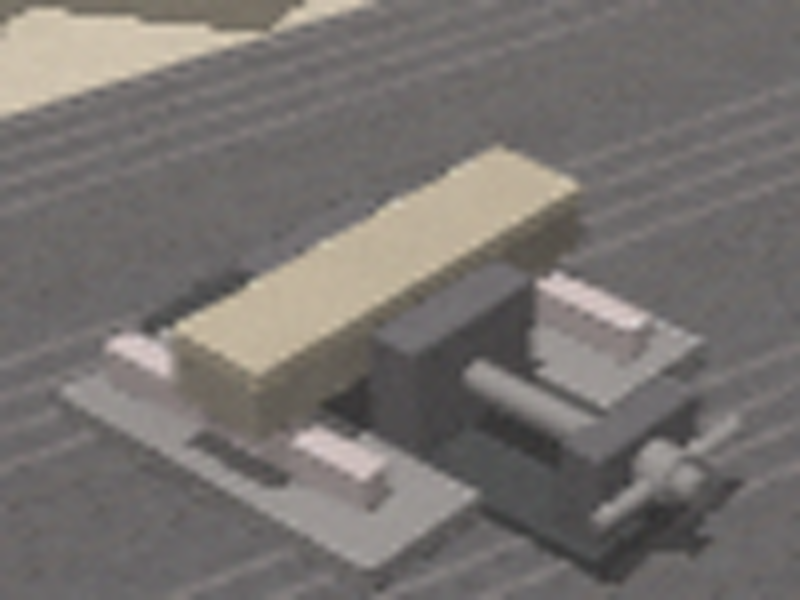

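Both bars show at the same pixels as at the start: left from (196,492) to (135,228), right from (486,447) to (417,186) in the top crop. The bystanders have not moved, and the arm is clear.

```bash
python3 -c "
from plant import job_done
print(job_done())"
```

```text
the job is handed in; nothing more can be done
None
```

I bedded the stone, both bars held under the test pushes, and I handed the job in at about 40 s with the arm clear.

- **Pressing:** I pressed left, right, left, right, then the middle. Vertical force reached about 17 to 19.5 N each time; with sideways friction the total was at most about 21 N, below the 30 N crack limit. On the second round neither end sank further. The tops stayed at about 61.6 mm on the left and 64.0 mm on the right, with the middle at 62.9 mm, in line with the two ends.
- **Left bar:** It held. The first contact went over the 1 to 2 N you asked for, peaking at about 4.5 N. I then lost contact while backing off and redid the push. On the second try it read about 1.6 to 2 N, drifting to 2.8 N, for about 1.2 s.
- **Right bar:** It held. The push started at about 3 N, a little over, then settled to about 1.4 to 2.2 N for over 1 s.
- **Movement:** During both pushes the fingertip moved no more than about 0.1 to 0.2 mm once in contact.
- **Last pictures:** Both bars and all the bystanders are where they started, and nothing touches the robot.

The force reading carries about ±0.6 N of noise, so the push values are approximate.

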